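# Sort full paint tins from used-up ones by weight

## Robot

A 7-joint arm with a two-finger parallel gripper is mounted at the origin on the work surface. World frame = base frame: x ahead of the robot, y to its left, z up, the work surface at z = 0. Lengths are in m, angles in rad, forces in N, time in s.
With the tool pointing down it reaches from about 0.4 to 0.875 m from the base axis. Payload 19.3 kg.
Tool frame: the origin (TCP) lies at the very end of the fingers, on their centre line; the grasp point (between the pads) lies 19 mm behind it; z points along the fingers, y is the direction in which the jaws open and shut (so a half turn about z gives the same grasp; the last joint's range is limited). The gripper opens to 85 mm and grips with 20 to 120 N. Pads are 22 mm wide; open, the fingers measure 114 mm over their backs; the gripper's body (76 mm by 85 mm) begins 54 mm behind the grasp point. The pads swing forward as they close: fully open they stand 13 mm farther back than shut.
Start: joints at [-1.221, 0.521, -0.036, 1.599, 0.021, 1.021, -0.113], TCP at [0.255, 0.571, 0.231] pointing down, gripper open.
Joint ranges: [-2.91, 2.91], [-0.3, 2.13], [-1.5, 1.42], [0.17, 2.43], [-1.26, 4.41], [0.16, 1.93], [-2.52, 2.52]. Speed limits (rad/s): [1.89, 1.89, 2.39, 2.39, 3.01, 3.01, 3.01].

## Interface

Orientations are given as [roll, pitch, yaw] about the fixed x, y, z axes, in that order (R = Rz(yaw) Ry(pitch) Rx(roll)).
In Python, from workcell import bot gives the robot as it stands.
- The arm moves only by the tool apply_moves, never from a script. Its argument "commands" is a list of rows, each an object with "travel": the shift along the tool's x, y, z in m, a list of three; "twist": the turn, a rotation vector about the tool's x, y, z in degrees, a list of three; "claw": the finger opening in m, from 0 to 0.0854. A call has 1 to 10 rows; each row is the pose to reach, as a shift and turn from the pose commanded when the call began, along the tool's axes at that moment; what a row does not reach only later rows make up. A row lasts 1/10 s, in which the tool goes at most 50 mm and 8.59 degrees, less where a joint would pass 70% of its speed; a pose out of reach is approached as far as the arm can. A call with a gripper value outside its range is refused whole. The fingers move at their own pace and stop on an object; "force" is the grip in N (left out, the last holds). Time passes only in rows, so rows that repeat a pose let the fingers close. It gives the time, the measured TCP pose, the force and the opening at its end, in the units of the state.
- bot.observe(): the state, without advancing time (a new reading comes with each control period).
- bot.grab_frame(name): name is "side" or "top" or "wrist"; returns a dict with "frame" (384x512x3 uint8, blue, green, red), "fx", "fy", "cx", "cy" (pixels), "dist" ([k1, k2, p1, p2, k3] as OpenCV has them; the pictures are not rectified), "pose" (4x4, takes a point from camera to world coordinates); the wrist camera has in their place "tool_from_camera" (4x4, takes a point from camera to tool coordinates, whose origin is the TCP and whose axes are the flange's). Camera axes: x right, y up, looking along -z (the intrinsics and any distortion apply to the point x, -y, -z); pixel columns grow to the right and rows downward; lengths in m; the calibration is good to about 2 mm. A picture is of the moment at which its call begins: read the wrist's pose just before it. There is no depth.
- bot.job_done(): hands the job in, once; it reports no verdict.
The state is a dict: "clock": time; "qpos": joint angles; "qd": joint speeds; "joint_efforts": joint torques, N m; "position": TCP position; "tool_rot": TCP orientation; "force": force on the tool from outside, world axes, zero at the start; "moment": the same for the moment, N m; "grip_width": finger opening in m.
Only numpy, scipy, OpenCV 4.12 (cv2) and the standard library are available. Lean on these libraries where they do the work, as an engineer would, in place of code of your own. Each camera call takes 0.05 s, during which the arm holds its last target.

## Task

Some of the closed paint tins on the cardboard are full and some are used up; they look alike, so lift each one and tell by its weight. Open the lid of the red scrap box well up, put every used-up tin in the box and shut the lid fully again; stack all the full tins upright and squarely in a single column in the middle of the green spill tray. Do not disturb the spray can, the tape or the blue frame piece.

Things in the scene. Friction and masses are not known exactly. Their poses are not given: they have to be found in the camera images.
- tin_a: closed round steel paint tin with a blue label, 60 mm diameter, 76 mm high, rigid, flat at both ends apart from a thin rim (tins stack flat, nothing interlocks); origin at the centre of its underside, z up through its lid. Stands on the cardboard at the start; may be absent. Full tins weigh 0.36 to 0.44 kg, used-up ones 0.06 to 0.08 kg; name and label colour say nothing about which it is
- tin_b: closed round steel paint tin with a red label, 60 mm diameter, 76 mm high, rigid, flat at both ends apart from a thin rim (tins stack flat, nothing interlocks); origin at the centre of its underside, z up through its lid. Stands on the cardboard at the start; may be absent. Full tins weigh 0.36 to 0.44 kg, used-up ones 0.06 to 0.08 kg; name and label colour say nothing about which it is
- tin_c: closed round steel paint tin with a blue label, 60 mm diameter, 76 mm high, rigid, flat at both ends apart from a thin rim (tins stack flat, nothing interlocks); origin at the centre of its underside, z up through its lid. Stands on the cardboard at the start; may be absent. Full tins weigh 0.36 to 0.44 kg, used-up ones 0.06 to 0.08 kg; name and label colour say nothing about which it is
- tin_d: closed round steel paint tin with a green label, 60 mm diameter, 76 mm high, rigid, flat at both ends apart from a thin rim (tins stack flat, nothing interlocks); origin at the centre of its underside, z up through its lid. Stands on the cardboard at the start; may be absent. Full tins weigh 0.36 to 0.44 kg, used-up ones 0.06 to 0.08 kg; name and label colour say nothing about which it is
- tin_e: closed round steel paint tin with a green label, 60 mm diameter, 76 mm high, rigid, flat at both ends apart from a thin rim (tins stack flat, nothing interlocks); origin at the centre of its underside, z up through its lid. Stands on the cardboard at the start; may be absent. Full tins weigh 0.36 to 0.44 kg, used-up ones 0.06 to 0.08 kg; name and label colour say nothing about which it is
- tin_f: closed round steel paint tin with a red label, 60 mm diameter, 76 mm high, rigid, flat at both ends apart from a thin rim (tins stack flat, nothing interlocks); origin at the centre of its underside, z up through its lid. Stands on the cardboard at the start; may be absent. Full tins weigh 0.36 to 0.44 kg, used-up ones 0.06 to 0.08 kg; name and label colour say nothing about which it is
- sheet: flat sheet of brown cardboard fixed on the bench, 200 (x) by 300 (y) by 3 mm, on which the tins stand about 90 mm apart in two rows of up to three; origin at the centre of its underside
- scrapbox: red sheet-steel scrap box, fixed, outside 170 (x) by 235 (y) mm, 100 mm high to its rim, walls and floor 4 mm thick; origin at the centre of its underside, z up, its front (-x) towards the robot. Its lid is hinged on the far rim; there is room for four tins standing two by two
- lid (a joint): angle of the scrap box's lid in rad: 0 shut flat on the rim, 1.57 upright, stop at 1.9; it opens upwards about the box's far (+x) rim. The lid is a 6 mm plate as large as the box, 0.3 kg; its hinge is stiff (about 0.38 N m of friction), so it stays at any angle where it is left; at the start it is shut or up to 0.3 rad ajar
- lid_handle (a point): middle of the head of the lid's black knob, 28 mm in diameter and 16 mm high on a 21 mm stem of 12 mm diameter; 35 mm above the lid's top face and 30 mm in from its front edge, midway along it; it moves with the lid
- lid_hinge (a point): point on the lid's hinge axis, midway along the far (+x) rim of the scrap box, level with the rim and the underside of the shut lid; the axis is parallel to the box's y axis
- tray: green steel spill tray, fixed, 140 by 140 mm with a 14 mm high rim, walls and floor 4 mm thick; origin at the centre of its underside, so its floor is 4 mm above the origin
- spray: upright blue spray can with a white cap, 52 mm diameter, 150 mm high; bystander; origin at the centre of its underside
- tape: roll of yellow masking tape lying flat, 96 mm diameter, 25 mm high; bystander; origin at the centre of its underside
- frame_joint: blue T-shaped piece of bicycle frame tube, main tube 34 mm by 150 mm along its y axis, stub 87 mm along its +x axis, 34 mm high; bystander; origin on the bench under the middle of the main tube
Mind the look-alikes: they are no part of the job. What is shaped like the tin_a but orange is not meant.

How it is judged:
By the outcome, as a careful person would: the job done as asked, in the order asked, and still so for the second after the job is handed in, with the robot touching nothing.
Of tin_a, tin_b, tin_c only 1 to 3 are there at a start; the rules pass over those that are not, and their reading is None.
At some moment in a run one of tin_b, tin_c, tin_e may be knocked a few centimetres aside while the robot is not near it.
It also fails if it takes over 210 s, if anything falls off the work surface, if the arm or the gripper's body presses on something with over 40 N, if the wrist force passes 120 N, or if a joint passes its speed limit or range.

## Working session

There is one attempt and no reset: what is moved stays moved. The work goes in short steps, Python scripts to look and compute and a tool call to move; the robot and the scene stay as the last step left them, time stands still between calls to the robot, and variables do not carry over. Pictures are saved under pics/ and viewed, and the job is handed in when it is done.

Besides the shell and the picture viewer there is one more tool, called after "Call:" by a JSON object that holds its "method" and its "body", one argument or row to a line. apply_moves: Moves the arm, as the interface text tells. Its arguments: {"type":"object","properties":{"commands":{"type":"array"},"force":{"type":"number"}},"required":["commands"]}

```bash
mkdir -p pics; ls; cat > h.py <<'E'
from workcell import bot
import numpy as np, cv2
def grab(name,fn):
    s=bot.observe(); f=bot.grab_frame(name); cv2.imwrite('pics/'+fn,f['frame']); 
    import pickle; pickle.dump((s,f),open('pics/'+fn[:-4]+'.pkl','wb')); return s,f
E
python3 - <<'E'
from h import *
for n in ['side','top','wrist']:
    s,f=grab(n,n+'0.png'); print(n,[f[k] for k in ('fx','fy','cx','cy','dist')],f.get('pose',f.get('tool_from_camera')))
print(s)
E
```

```text
pics
side [471.32251401839545, 471.32251401839545, 254.2819839858253, 189.56581865119253, array([-0.19675773,  0.        ,  0.        ,  0.        ,  0.        ])] [[ 0.9881927   0.06421783 -0.13910877  0.37278181]
 [-0.15146509  0.54632238 -0.82376585 -1.04276924]
 [ 0.02309778  0.83510953  0.54959855  0.8358048 ]
 [ 0.          0.          0.          1.        ]]
top [361.48563391923796, 361.48563391923796, 249.80214174166946, 190.56513575580743, array([-0.02267474,  0.        ,  0.        ,  0.        ,  0.        ])] [[-0.0232197   0.99459572 -0.10119386  0.46814348]
 [-0.99972469 -0.02275863  0.0057086   0.05088203]
 [ 0.00337472  0.10129855  0.99485035  1.15929006]
 [ 0.          0.          0.          1.        ]]
wrist [281.1639092266906, 281.1639092266906, 258.02870489386095, 192.3175798412413, array([-0.05231088,  0.        ,  0.        ,  0.        ,  0.        ])] [[ 1.35425075e-03  9.52751965e-01  3.03746374e-01  7.82214988e-02]
 [ 9.99998793e-01 -1.52145756e-03  3.13822872e-04 -9.37418400e-04]
 [ 7.61132573e-04  3.03745582e-01 -9.52752876e-01 -1.42837350e-01]
 [ 0.00000000e+00  0.00000000e+00  0.00000000e+00  1.00000000e+00]]
{'clock': 0.1, 'qpos': array([-1.22119367,  0.52194829, -0.03632841,  1.59993819,  0.02123034,
        1.02109937, -0.11281497]), 'qd': array([ 1.50125805e-05, -1.60233425e-03,  6.21405233e-04, -1.27765746e-03,
        3.29612399e-04,  4.71413123e-06, -9.91200558e-04]), 'joint_efforts': array([ 3.18369937e-03, -9.28480053e+01,  1.98365405e+00, -3.70529938e+01,
        1.81385712e-02,  5.34468039e-03,  2.60398696e-05]), 'position': array([0.2546549 , 0.57044404, 0.23079169]), 'tool_rot': array([-3.14058974e+00,  9.54445715e-05,  2.72178057e+00]), 'force': array([ 0.61983045,  0.6423062 , -0.04251692]), 'moment': array([-0.01804404, -0.02592297,  0.05139947]), 'grip_width': 0.0857673471989385}
```

```bash
python3 - <<'E'
import cv2
for n in ['side0','top0']:
    i=cv2.imread(f'pics/{n}.png'); cv2.imwrite(f'pics/{n}_b.png',cv2.resize(i,(800,600),interpolation=cv2.INTER_CUBIC))
E
```

```text
(no output)
```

View pics/side0_b.png

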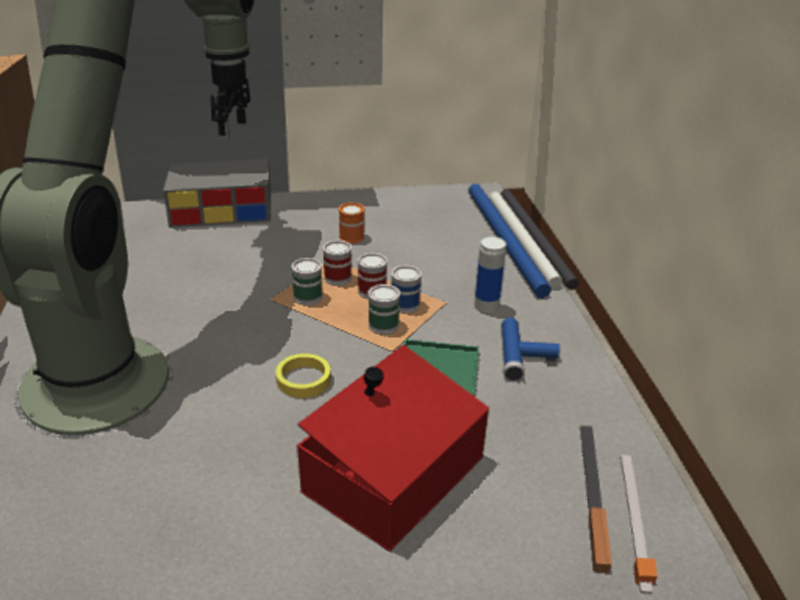

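View pics/top0_b.png

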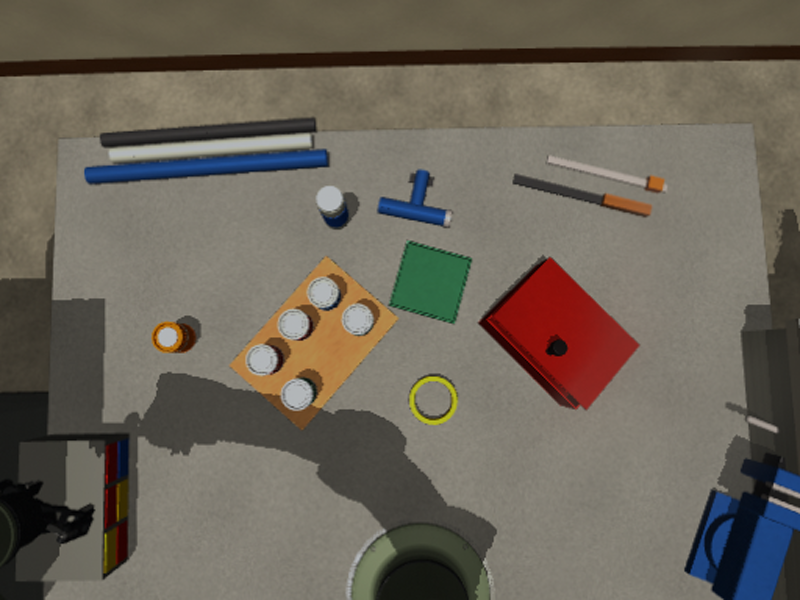

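The cardboard holds five tins: red ×2, green ×2 and blue ×1. The orange one, at (172,337) in the enlarged top view, stands off the sheet and is the look-alike. The lid is ajar with its knob at about (557,347).

```bash
cat >> h.py <<'E'
import pickle
def ray(f,uv,Twc=None):
    T=f['pose'] if Twc is None else Twc
    K=np.array([[f['fx'],0,f['cx']],[0,f['fy'],f['cy']],[0,0,1]])
    p=cv2.undistortPoints(np.array([[uv]],float),K,np.array(f['dist']))[0,0]
    d=T[:3,:3]@np.array([p[0],-p[1],-1.]); return T[:3,3],d
def at_z(f,uv,z,T=None):
    o,d=ray(f,uv,T); return o+d*(z-o[2])/d[2]
def proj(f,P,T=None):
    T=f['pose'] if T is None else T
    c=T[:3,:3].T@(np.asarray(P,float)-T[:3,3])
    K=np.array([[f['fx'],0,f['cx']],[0,f['fy'],f['cy']],[0,0,1]])
    q,_=cv2.projectPoints(np.array([[c[0],-c[1],-c[2]]]),np.zeros(3),np.zeros(3),K,np.array(f['dist']))
    return q[0,0]
def load(n): return pickle.load(open(f'pics/{n}.pkl','rb'))
def crop(n,x0,y0,x1,y1,out,k):
    i=cv2.imread(f'pics/{n}.png')[y0:y1,x0:x1]
    i=cv2.resize(i,None,fx=k,fy=k,interpolation=cv2.INTER_CUBIC)
    for x in range((x0//10+1)*10,x1,10): cv2.putText(i,str(x),((x-x0)*k-8,10),0,.35,(255,255,255),1); cv2.line(i,((x-x0)*k,12),((x-x0)*k,18),(255,255,255),1)
    for y in range((y0//10+1)*10,y1,10): cv2.putText(i,str(y),(0,(y-y0)*k+4),0,.35,(255,255,255),1); cv2.line(i,(24,(y-y0)*k),(30,(y-y0)*k),(255,255,255),1)
    cv2.imwrite('pics/'+out,i)
def Ttool(s):
    from scipy.spatial.transform import Rotation as R
    T=np.eye(4);T[:3,:3]=R.from_euler('xyz',s['tool_rot']).as_matrix();T[:3,3]=s['position'];return T
E
python3 - <<'E'
from h import *
crop('top0',140,150,305,280,'c1.png',4)
crop('top0',300,150,415,270,'c2.png',5)
E
```

```text
(no output)
```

View pics/c1.png

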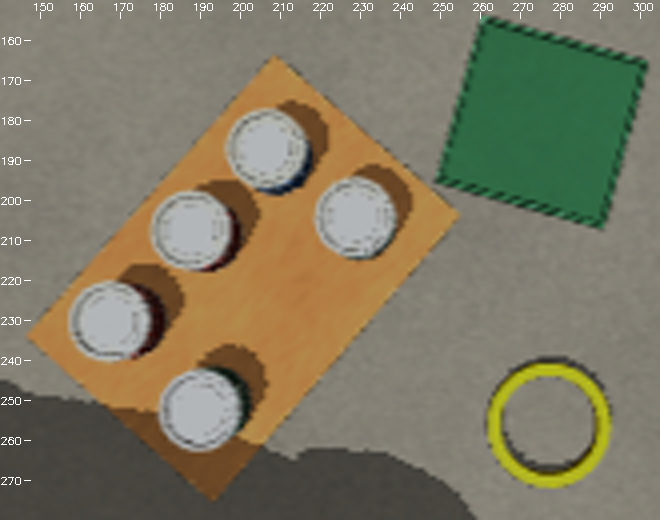

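View pics/c2.png

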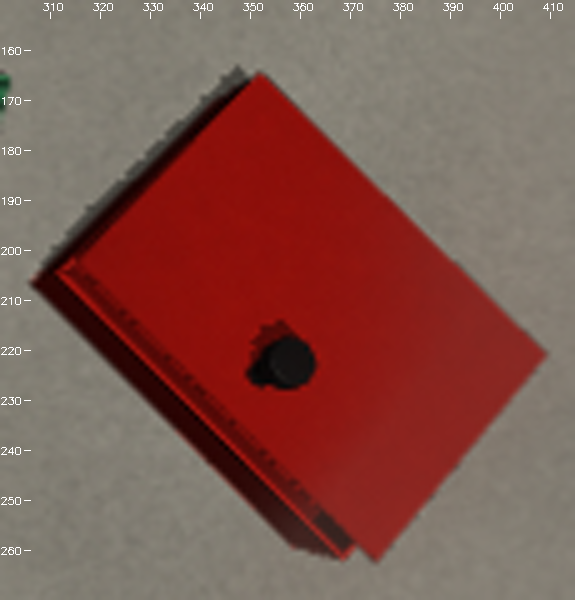

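```bash
python3 - <<'E'
from h import *
s,f=load('top0')
for n,uv in dict(blue=(207,187),g1=(229,204),r1=(188,207),r2=(168,230),g2=(190,252),orange=(107,216)).items():
    p=at_z(f,uv,.079 if n!='orange' else .076); print(n,p.round(4),np.hypot(*p[:2]).round(3))
c=[at_z(f,u,.014) for u in ((261,154),(301,165),(291,207),(249,196))]
print('tray',np.mean(c,0),[np.linalg.norm(c[i]-c[i-1]).round(4) for i in range(4)],[np.degrees(np.arctan2(*(c[i]-c[i-1])[1::-1])).round(1) for i in range(4)])
print('tape',at_z(f,(277.5,255),.025),'spray',at_z(f,(210,127),.15))
A=at_z(f,(352,165),.106);B=at_z(f,(409,221),.106);C=at_z(f,(311.5,203),.1);D=at_z(f,(369,261),.1)
print('box far',A,B,np.linalg.norm(A-B),'front',C,D,np.linalg.norm(C-D),np.linalg.norm(A-C),np.linalg.norm(B-D))
for v in (A-B,C-D,A-C,B-D): print(np.degrees(np.arctan2(v[1],v[0])))
print('foot corner', at_z(f,(307,206),0),at_z(f,(359,259),0))
print('knob',[at_z(f,(358,222),z).round(3) for z in (.135,.16,.19)])
E
```

```text
blue [0.5917 0.1731 0.079 ] 0.617
g1 [0.5391 0.1079 0.079 ] 0.55
r1 [0.5329 0.2306 0.079 ] 0.581
r2 [0.4658 0.2905 0.079 ] 0.549
g2 [0.3996 0.2256 0.079 ] 0.459
orange [0.5115 0.4744 0.076 ] 0.698
tray [ 0.6155149  -0.03857785  0.014     ] [np.float64(0.1411), np.float64(0.1332), np.float64(0.1391), np.float64(0.1378)] [np.float64(-17.2), np.float64(-106.9), np.float64(164.6), np.float64(74.0)]
tape [ 0.38074685 -0.03683921  0.025     ] spray [0.75606099 0.15463102 0.15      ]
box far [ 0.64437529 -0.25922557  0.106     ] [ 0.47528661 -0.41808371  0.106     ] 0.23200622974817411 front [ 0.53501899 -0.13562562  0.1       ] [ 0.36265231 -0.29612614  0.1       ] 0.23552216105722276 0.1651416042401877 0.16612083966069902
43.21319480389733
42.95836644350851
-48.49888111599358
-47.27588100331647
foot corner [ 0.53201886 -0.1383611   0.        ] [ 0.35979634 -0.29729945  0.        ]
knob [array([ 0.476, -0.259,  0.135]), array([ 0.476, -0.252,  0.16 ]), array([ 0.475, -0.243,  0.19 ])]
```

```bash
python3 - <<'E'
from h import *
crop('side0',185,215,320,355,'c3.png',5)
crop('side0',165,140,320,255,'c4.png',5)
E
```

```text
(no output)
```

View pics/c3.png

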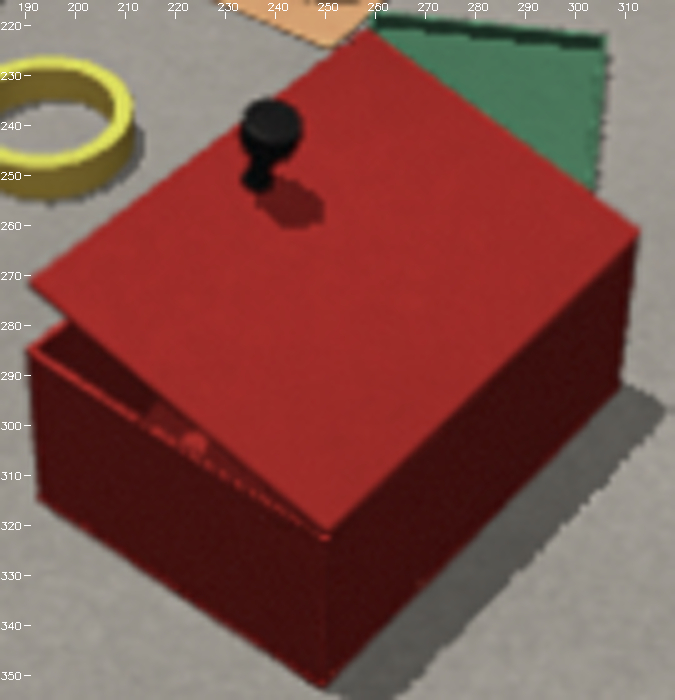

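View pics/c4.png

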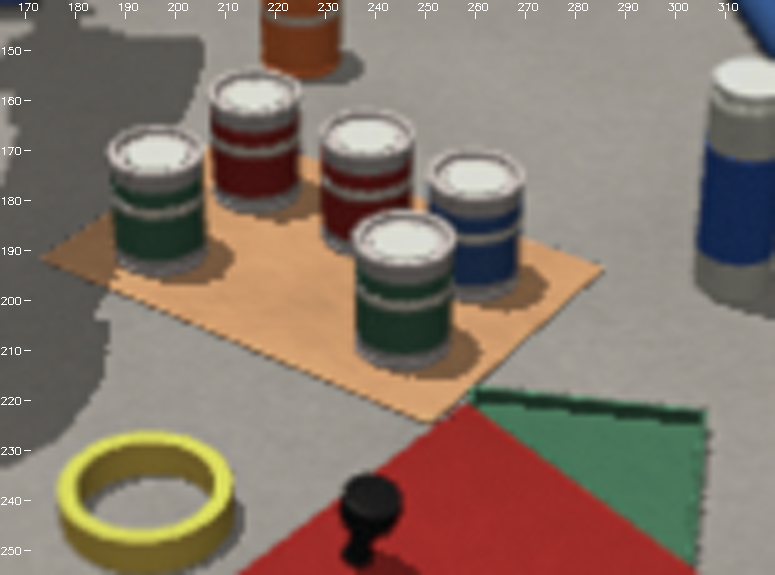

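```bash
cat >> h.py <<'E'
from scipy.spatial.transform import Rotation as Rot
def plan(p,yaw,pitch=0.,Rt=None):
    "yaw deg; tool down. prints travel/twist from the measured pose"
    s=bot.observe(); T=Ttool(s); R0=T[:3,:3]
    R1=(Rot.from_euler('z',yaw,degrees=True)*Rot.from_euler('x',180,degrees=True)) if Rt is None else Rt
    t=R0.T@(np.array(p)-T[:3,3]); w=(Rot.from_matrix(R0).inv()*R1).as_rotvec(degrees=True)
    print('pos',s['position'].round(4),'rpy',np.degrees(s['tool_rot']).round(1),'clk',round(s['clock'],2),'F',s['force'].round(2),'w',round(s['grip_width'],4))
    print('travel',t.round(4),'twist',w.round(2),'rows',np.ceil(max(np.linalg.norm(t)/.05,np.linalg.norm(w)/8.59)))
def tri(rays):
    A=np.zeros((3,3));b=np.zeros(3)
    for o,d in rays:
        d=d/np.linalg.norm(d);M=np.eye(3)-np.outer(d,d);A+=M;b+=M@o
    return np.linalg.solve(A,b)
E
python3 - <<'E'
from h import *
_,ft=load('top0');_,fs=load('side0')
k=tri([ray(ft,(358,222)),ray(fs,(239.5,240))]);print('knob',k)
ez=np.radians(-47.2);ex=np.array([np.cos(ez),np.sin(ez)])
H=np.array([.56,-.3387]); d=(k[:2]-H)@ex; print('local x rel hinge',d,'lateral',(k[:2]-H)@[-ex[1],ex[0]],'z rel',k[2]-.1,'r',np.hypot(d,k[2]-.1),'theta',np.arctan2(k[2]-.1,-d)-np.arctan2(.041,.14))
# side view check of tins
for n,uv in dict(blue=(259,175),g1=(245,239-0),r2=(215.5,158),r1=(237,134),).items(): pass
for n,P in dict(blue=(.5917,.1731,.079),g1=(.5391,.1079,.079),r1=(.5329,.2306,.079),r2=(.4658,.2905,.079),g2=(.3996,.2256,.079)).items(): print(n,proj(fs,P).round(1))
for P in ([.535,-.1356,.1],[.3627,-.2961,.1],[.4753,-.418,.1]): print(proj(fs,P))
plan([.466,.2905,.16],90)
E
```

```text
knob [ 0.47641274 -0.24734693  0.17474509]
local x rel hinge -0.12382111487618731 lateral 0.0007385834024548745 z rel 0.07474508967083793 r 0.14463228173227297 theta 0.25821090573243366
blue [259.1 174.5]
g1 [245.  187.1]
r1 [237.8 166.2]
r2 [215. 158.]
g2 [195.6 169.5]
[256.64729554 233.02346713]
[190.21389604 284.35234271]
[249.15497747 322.01767251]
pos [0.2547 0.5705 0.2309] rpy [-180.     0.   155.9] clk 0.15 F [ 0.01 -0.09 -0.65] w 0.086
travel [-0.3071 -0.1695  0.071 ] twist [-4.000e-02  3.000e-02  6.594e+01] rows 8.0
```

The two views agree to about 1 px, and the knob radius is 0.145 m against an expected 0.146 m. I'm going to hover over the far red tin (r2).

Call:
{"method": "apply_moves", "body": {
  "commands": [
    {"travel": [-0.307,-0.17,0.071],"twist": [0,0,66],"claw": 0.0854},
    {"travel": [-0.307,-0.17,0.071],"twist": [0,0,66],"claw": 0.0854},
    {"travel": [-0.307,-0.17,0.071],"twist": [0,0,66],"claw": 0.0854},
    {"travel": [-0.307,-0.17,0.071],"twist": [0,0,66],"claw": 0.0854},
    {"travel": [-0.307,-0.17,0.071],"twist": [0,0,66],"claw": 0.0854},
    {"travel": [-0.307,-0.17,0.071],"twist": [0,0,66],"claw": 0.0854},
    {"travel": [-0.307,-0.17,0.071],"twist": [0,0,66],"claw": 0.0854},
    {"travel": [-0.307,-0.17,0.071],"twist": [0,0,66],"claw": 0.0854},
    {"travel": [-0.307,-0.17,0.071],"twist": [0,0,66],"claw": 0.0854},
    {"travel": [-0.307,-0.17,0.071],"twist": [0,0,66],"claw": 0.0854}
  ]
}}

```text
clock: 1.15
position: [0.4652, 0.2913, 0.1602]
tool_rot: [-3.141, -0.0, 1.574]
force: [-1.2, 0.4, 0.2]
grip_width: 0.0851
```

```bash
python3 - <<'E'
from h import *
s,f=grab('wrist','w1.png'); T=Ttool(s)@f['tool_from_camera']
plan([.466,.2905,.16],90)
for n,P in dict(blue=(.5917,.1731,.079),g1=(.5391,.1079,.079),r1=(.5329,.2306,.079),r2=(.4658,.2905,.079),g2=(.3996,.2256,.079)).items(): print(n,proj(f,P,T).round(1))
E
```

```text
pos [0.465  0.2917 0.1604] rpy [-180.    -0.    90.2] clk 1.2 F [-0.18  0.17  0.1 ] w 0.0856
travel [-0.0012  0.001   0.0004] twist [-0.02 -0.03  0.23] rows 1.0
blue [385.8 311.7]
g1 [327.3 361.5]
r1 [332.6 261.6]
r2 [259.7 199.4]
g2 [187.3 265.7]
```

View pics/w1.png

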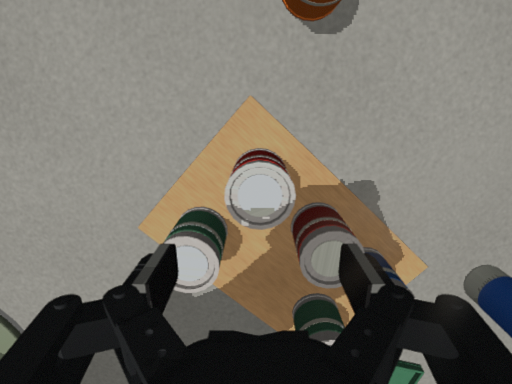

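The wrist view shows r2 centred at (260,195), with g2 at (191,263) and r1 at (330,258). All three lie about 3 px from the top-camera prediction, within calibration. I'll descend and grip.

Call:
{"method": "apply_moves", "body": {
  "commands": [
    {"travel": [0,0.001,0.118],"twist": [0,0,0],"claw": 0.0854},
    {"travel": [0,0.001,0.118],"twist": [0,0,0],"claw": 0.0854},
    {"travel": [0,0.001,0.118],"twist": [0,0,0],"claw": 0.0854},
    {"travel": [0,0.001,0.118],"twist": [0,0,0],"claw": 0.0854},
    {"travel": [0,0.001,0.118],"twist": [0,0,0],"claw": 0.05},
    {"travel": [0,0.001,0.118],"twist": [0,0,0],"claw": 0.05},
    {"travel": [0,0.001,0.118],"twist": [0,0,0],"claw": 0.05},
    {"travel": [0,0.001,0.118],"twist": [0,0,0],"claw": 0.05}
  ],
  "force": 40
}}

```text
clock: 2.0
position: [0.4673, 0.2913, 0.044]
tool_rot: [3.14, -0.002, 1.571]
force: [-2.8, 0.4, 10.5]
grip_width: 0.0591
```

```bash
python3 - <<'E'
from h import *
plan([.466,.292,.042],90)
E
```

```text
pos [0.4673 0.2913 0.044 ] rpy [ 1.799e+02 -1.000e-01  9.000e+01] clk 2.0 F [-2.82  0.38 10.51] w 0.0591
travel [ 0.0007 -0.0013  0.002 ] twist [ 0.1  -0.11  0.  ] rows 1.0
```

Call:
{"method": "apply_moves", "body": {
  "commands": [
    {"travel": [0,0,-0.03],"twist": [0,0,0],"claw": 0.05},
    {"travel": [0,0,-0.04],"twist": [0,0,0],"claw": 0.05},
    {"travel": [0,0,-0.04],"twist": [0,0,0],"claw": 0.05},
    {"travel": [0,0,-0.04],"twist": [0,0,0],"claw": 0.05},
    {"travel": [0,0,-0.04],"twist": [0,0,0],"claw": 0.05},
    {"travel": [0,0,-0.04],"twist": [0,0,0],"claw": 0.05}
  ]
}}

```text
clock: 2.6
position: [0.4665, 0.2901, 0.0815]
tool_rot: [-3.141, 0.001, 1.57]
force: [-0.4, -0.2, -4.0]
grip_width: 0.0588
```

```bash
python3 - <<'E'
from h import *
for i in range(3):
    s=bot.observe(); f=bot.grab_frame('top'); print(s['force'].round(2),s['moment'].round(3),s['position'].round(4),s['grip_width'].round(4))
plan([.466,.292,.042],90)
E
```

```text
Traceback (most recent call last):
AttributeError: 'float' object has no attribute 'round'
```

```bash
cat >> h.py <<'E'
def read(n=3):
    for i in range(n):
        s=bot.observe(); print(s['force'].round(2),s['moment'].round(3),s['position'].round(4),round(s['grip_width'],4),s['clock'])
        if i<n-1: bot.grab_frame('top')
E
python3 -c "
from h import *
read()"
```

```text
[ 0.43  0.31 -3.12] [ 0.012  0.057 -0.014] [0.4665 0.2901 0.0816] 0.0589 2.65
[-1.55 -0.87 -3.14] [0.022 0.033 0.031] [0.4666 0.2901 0.0817] 0.0588 2.7
[ 0.06 -0.02 -3.76] [-0.006  0.012 -0.013] [0.4667 0.2902 0.0819] 0.0592 2.75
```

r2 reads −3.1 to −4 N, so it's full. I'll set it back and go on to r1.

Call:
{"method": "apply_moves", "body": {
  "commands": [
    {"travel": [0,0,0.038],"twist": [0,0,0],"claw": 0.05},
    {"travel": [0,0,0.038],"twist": [0,0,0],"claw": 0.05},
    {"travel": [0,0,0.038],"twist": [0,0,0],"claw": 0.05},
    {"travel": [0,0,0.038],"twist": [0,0,0],"claw": 0.0854},
    {"travel": [0,0,0.038],"twist": [0,0,0],"claw": 0.0854},
    {"travel": [0,0,0.038],"twist": [0,0,0],"claw": 0.0854},
    {"travel": [0,0,-0.012],"twist": [0,0,0],"claw": 0.0854},
    {"travel": [0,0,-0.05],"twist": [0,0,0],"claw": 0.0854},
    {"travel": [0,0,-0.05],"twist": [0,0,0],"claw": 0.0854},
    {"travel": [0,0,-0.05],"twist": [0,0,0],"claw": 0.0854}
  ]
}}

```text
clock: 3.75
position: [0.467, 0.2908, 0.1332]
tool_rot: [3.14, -0.001, 1.57]
force: [0.3, -0.2, -1.0]
grip_width: 0.0853
```

```bash
python3 - <<'E'
from h import *
plan([.5335,.232,.13],90)
E
```

```text
pos [0.467  0.2908 0.1332] rpy [ 1.799e+02 -1.000e-01  9.000e+01] clk 3.75 F [ 0.29 -0.19 -0.95] w 0.0853
travel [-0.0588  0.0665  0.0032] twist [ 0.08 -0.08 -0.03] rows 2.0
```

Call:
{"method": "apply_moves", "body": {
  "commands": [
    {"travel": [-0.059,0.0665,0],"twist": [0,0,0],"claw": 0.0854},
    {"travel": [-0.059,0.0665,0],"twist": [0,0,0],"claw": 0.0854},
    {"travel": [-0.059,0.0665,0],"twist": [0,0,0],"claw": 0.0854},
    {"travel": [-0.059,0.0665,0.04],"twist": [0,0,0],"claw": 0.0854},
    {"travel": [-0.059,0.0665,0.089],"twist": [0,0,0],"claw": 0.0854},
    {"travel": [-0.059,0.0665,0.089],"twist": [0,0,0],"claw": 0.0854},
    {"travel": [-0.059,0.0665,0.089],"twist": [0,0,0],"claw": 0.05},
    {"travel": [-0.059,0.0665,0.089],"twist": [0,0,0],"claw": 0.05},
    {"travel": [-0.059,0.0665,0.089],"twist": [0,0,0],"claw": 0.05},
    {"travel": [-0.059,0.0665,0.089],"twist": [0,0,0],"claw": 0.05}
  ]
}}

```text
clock: 4.75
position: [0.5342, 0.232, 0.0454]
tool_rot: [3.139, -0.002, 1.57]
force: [-1.8, 0.3, 12.6]
grip_width: 0.0592
```

Call:
{"method": "apply_moves", "body": {
  "commands": [
    {"travel": [0,0,-0.03],"twist": [0,0,0],"claw": 0.05},
    {"travel": [0,0,-0.04],"twist": [0,0,0],"claw": 0.05},
    {"travel": [0,0,-0.04],"twist": [0,0,0],"claw": 0.05},
    {"travel": [0,0,-0.04],"twist": [0,0,0],"claw": 0.05},
    {"travel": [0,0,-0.04],"twist": [0,0,0],"claw": 0.05},
    {"travel": [0,0,-0.04],"twist": [0,0,0],"claw": 0.05}
  ]
}}

```text
clock: 5.35
position: [0.5329, 0.2311, 0.0826]
tool_rot: [-3.141, 0.001, 1.57]
force: [-0.6, -0.5, -0.3]
grip_width: 0.0589
```

```bash
python3 -c "
from h import *
read(4)"
```

```text
[-0.61 -0.48 -0.28] [-0.037 -0.038  0.017] [0.5329 0.2311 0.0826] 0.0589 5.35
[ 0.41 -0.68 -1.44] [-0.042  0.009 -0.01 ] [0.533  0.2311 0.0826] 0.0591 5.4
[ 0.13  0.22 -0.48] [-0.019 -0.016 -0.021] [0.533  0.2311 0.0827] 0.0588 5.45
[-0.34  0.37 -0.19] [-0.02   0.026  0.008] [0.5331 0.2311 0.0828] 0.0591 5.5
```

r1 reads about −0.6 N while held, so it's used up. I'll set it back and go on to blue.

Call:
{"method": "apply_moves", "body": {
  "commands": [
    {"travel": [0,0,0.038],"twist": [0,0,0],"claw": 0.05},
    {"travel": [0,0,0.038],"twist": [0,0,0],"claw": 0.05},
    {"travel": [0,0,0.038],"twist": [0,0,0],"claw": 0.05},
    {"travel": [0,0,0.038],"twist": [0,0,0],"claw": 0.0854},
    {"travel": [0,0,0.038],"twist": [0,0,0],"claw": 0.0854},
    {"travel": [0,0,0.038],"twist": [0,0,0],"claw": 0.0854},
    {"travel": [0,0,-0.012],"twist": [0,0,0],"claw": 0.0854},
    {"travel": [0,0,-0.05],"twist": [0,0,0],"claw": 0.0854},
    {"travel": [0,0,-0.05],"twist": [0,0,0],"claw": 0.0854},
    {"travel": [0,0,-0.05],"twist": [0,0,0],"claw": 0.0854}
  ]
}}

```text
clock: 6.5
position: [0.5335, 0.2316, 0.1342]
tool_rot: [3.14, -0.001, 1.57]
force: [-0.3, 0.8, -1.0]
grip_width: 0.0854
```

```bash
python3 - <<'E'
from h import *
plan([.592,.174,.13],90)
grab('top','top1.png'); crop('top1',120,130,310,290,'c5.png',4)
E
```

```text
pos [0.5335 0.2316 0.1342] rpy [ 1.799e+02 -1.000e-01  9.000e+01] clk 6.5 F [-0.27  0.8  -0.97] w 0.0854
travel [-0.0576  0.0586  0.0042] twist [ 0.08 -0.07 -0.04] rows 2.0
```

View pics/c5.png

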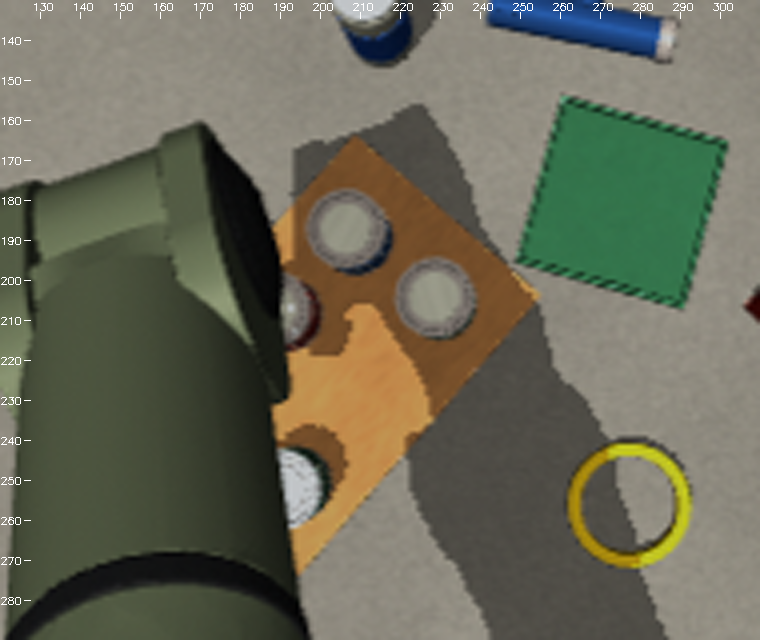

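Nothing has shifted. Next is blue, whose lid is at (207,187).

Call:
{"method": "apply_moves", "body": {
  "commands": [
    {"travel": [-0.0575,0.0585,0],"twist": [0,0,0],"claw": 0.0854},
    {"travel": [-0.0575,0.0585,0],"twist": [0,0,0],"claw": 0.0854},
    {"travel": [-0.0575,0.0585,0],"twist": [0,0,0],"claw": 0.0854},
    {"travel": [-0.0575,0.0585,0.04],"twist": [0,0,0],"claw": 0.0854},
    {"travel": [-0.0575,0.0585,0.09],"twist": [0,0,0],"claw": 0.0854},
    {"travel": [-0.0575,0.0585,0.09],"twist": [0,0,0],"claw": 0.0854},
    {"travel": [-0.0575,0.0585,0.09],"twist": [0,0,0],"claw": 0.05},
    {"travel": [-0.0575,0.0585,0.09],"twist": [0,0,0],"claw": 0.05},
    {"travel": [-0.0575,0.0585,0.09],"twist": [0,0,0],"claw": 0.05},
    {"travel": [-0.0575,0.0585,0.09],"twist": [0,0,0],"claw": 0.05}
  ]
}}

```text
clock: 7.55
position: [0.5928, 0.1741, 0.0455]
tool_rot: [3.139, -0.001, 1.57]
force: [-0.4, -1.0, 11.5]
grip_width: 0.0586
```

Call:
{"method": "apply_moves", "body": {
  "commands": [
    {"travel": [0,0,-0.03],"twist": [0,0,0],"claw": 0.05},
    {"travel": [0,0,-0.04],"twist": [0,0,0],"claw": 0.05},
    {"travel": [0,0,-0.04],"twist": [0,0,0],"claw": 0.05},
    {"travel": [0,0,-0.04],"twist": [0,0,0],"claw": 0.05},
    {"travel": [0,0,-0.04],"twist": [0,0,0],"claw": 0.05},
    {"travel": [0,0,-0.04],"twist": [0,0,0],"claw": 0.05}
  ]
}}

```text
clock: 8.15
position: [0.5913, 0.1736, 0.0824]
tool_rot: [-3.14, 0.0, 1.57]
force: [0.1, 0.1, -4.2]
grip_width: 0.0589
```

```bash
python3 -c "
from h import *
read(4)"
```

```text
[ 0.08  0.12 -4.23] [ 0.044 -0.019 -0.004] [0.5913 0.1736 0.0824] 0.0589 8.15
[ 0.37  0.35 -3.63] [ 0.013 -0.039  0.   ] [0.5913 0.1736 0.0825] 0.0589 8.2
[-0.6   0.57 -4.47] [ 0.013 -0.015 -0.021] [0.5914 0.1736 0.0827] 0.0587 8.25
[-0.28  0.51 -3.92] [-0.023  0.026  0.012] [0.5915 0.1736 0.0828] 0.0589 8.3
```

Blue is full. g1 is next.

Call:
{"method": "apply_moves", "body": {
  "commands": [
    {"travel": [0,0,0.038],"twist": [0,0,0],"claw": 0.05},
    {"travel": [0,0,0.038],"twist": [0,0,0],"claw": 0.05},
    {"travel": [0,0,0.038],"twist": [0,0,0],"claw": 0.05},
    {"travel": [0,0,0.038],"twist": [0,0,0],"claw": 0.0854},
    {"travel": [0,0,0.038],"twist": [0,0,0],"claw": 0.0854},
    {"travel": [0,0,0.038],"twist": [0,0,0],"claw": 0.0854},
    {"travel": [0,0,-0.012],"twist": [0,0,0],"claw": 0.0854},
    {"travel": [0,0,-0.05],"twist": [0,0,0],"claw": 0.0854},
    {"travel": [0,0,-0.05],"twist": [0,0,0],"claw": 0.0854},
    {"travel": [0,0,-0.05],"twist": [0,0,0],"claw": 0.0854}
  ]
}}

```text
clock: 9.3
position: [0.592, 0.174, 0.1344]
tool_rot: [3.14, -0.001, 1.57]
force: [0.4, -0.4, -1.0]
grip_width: 0.0853
```

Call:
{"method": "apply_moves", "body": {
  "commands": [
    {"travel": [-0.065,-0.0525,0],"twist": [0,0,0],"claw": 0.0854},
    {"travel": [-0.065,-0.0525,0],"twist": [0,0,0],"claw": 0.0854},
    {"travel": [-0.065,-0.0525,0],"twist": [0,0,0],"claw": 0.0854},
    {"travel": [-0.065,-0.0525,0.04],"twist": [0,0,0],"claw": 0.0854},
    {"travel": [-0.065,-0.0525,0.09],"twist": [0,0,0],"claw": 0.0854},
    {"travel": [-0.065,-0.0525,0.09],"twist": [0,0,0],"claw": 0.0854},
    {"travel": [-0.065,-0.0525,0.09],"twist": [0,0,0],"claw": 0.05},
    {"travel": [-0.065,-0.0525,0.09],"twist": [0,0,0],"claw": 0.05},
    {"travel": [-0.065,-0.0525,0.09],"twist": [0,0,0],"claw": 0.05},
    {"travel": [-0.065,-0.0525,0.09],"twist": [0,0,0],"claw": 0.05}
  ]
}}

```text
clock: 10.3
position: [0.5402, 0.1091, 0.0454]
tool_rot: [3.139, -0.001, 1.57]
force: [-2.9, -0.3, 12.8]
grip_width: 0.059
```

Call:
{"method": "apply_moves", "body": {
  "commands": [
    {"travel": [0,0,-0.03],"twist": [0,0,0],"claw": 0.05},
    {"travel": [0,0,-0.04],"twist": [0,0,0],"claw": 0.05},
    {"travel": [0,0,-0.04],"twist": [0,0,0],"claw": 0.05},
    {"travel": [0,0,-0.04],"twist": [0,0,0],"claw": 0.05},
    {"travel": [0,0,-0.04],"twist": [0,0,0],"claw": 0.05},
    {"travel": [0,0,-0.04],"twist": [0,0,0],"claw": 0.05}
  ]
}}

```text
clock: 10.9
position: [0.5387, 0.1086, 0.0826]
tool_rot: [-3.14, 0.0, 1.57]
force: [-0.7, -0.5, -3.8]
grip_width: 0.0585
```

```bash
python3 -c "
from h import *
read(4)"
```

```text
[-0.7  -0.48 -3.8 ] [0.067 0.027 0.076] [0.5387 0.1086 0.0826] 0.0585 10.9
[ 0.33  1.34 -3.56] [ 0.026 -0.046  0.041] [0.5388 0.1087 0.0826] 0.0593 10.95
[-0.38 -0.3  -3.09] [-0.047 -0.034  0.009] [0.5388 0.1086 0.0827] 0.0592 11.0
[-0.08  0.24 -3.61] [ 0.083 -0.028  0.051] [0.5389 0.1087 0.0829] 0.0589 11.05
```

g1 is full. I'll set it back; g2 is next at (0.400, 0.2265).

Call:
{"method": "apply_moves", "body": {
  "commands": [
    {"travel": [0,0,0.038],"twist": [0,0,0],"claw": 0.05},
    {"travel": [0,0,0.038],"twist": [0,0,0],"claw": 0.05},
    {"travel": [0,0,0.038],"twist": [0,0,0],"claw": 0.05},
    {"travel": [0,0,0.038],"twist": [0,0,0],"claw": 0.0854},
    {"travel": [0,0,0.038],"twist": [0,0,0],"claw": 0.0854},
    {"travel": [0,0,0.038],"twist": [0,0,0],"claw": 0.0854},
    {"travel": [0,0,-0.012],"twist": [0,0,0],"claw": 0.0854},
    {"travel": [0,0,-0.05],"twist": [0,0,0],"claw": 0.0854},
    {"travel": [0,0,-0.05],"twist": [0,0,0],"claw": 0.0854},
    {"travel": [0,0,-0.05],"twist": [0,0,0],"claw": 0.0854}
  ]
}}

```text
clock: 12.05
position: [0.5395, 0.1091, 0.1342]
tool_rot: [3.14, -0.001, 1.57]
force: [-0.4, -0.2, -1.2]
grip_width: 0.0853
```

```bash
python3 - <<'E'
from h import *
plan([.400,.2265,.13],90)
s,f=grab('top','top2.png'); crop('top2',120,130,310,290,'c6.png',4); print(bot.observe()['qpos'].round(2))
E
```

```text
pos [0.5395 0.1091 0.1342] rpy [ 1.799e+02 -1.000e-01  9.000e+01] clk 12.05 F [-0.41 -0.18 -1.21] w 0.0853
travel [ 0.1173 -0.1395  0.0041] twist [ 0.1  -0.05 -0.04] rows 4.0
[-0.51  0.55  0.28  1.9  -0.22  0.72 -0.11]
```

View pics/c6.png

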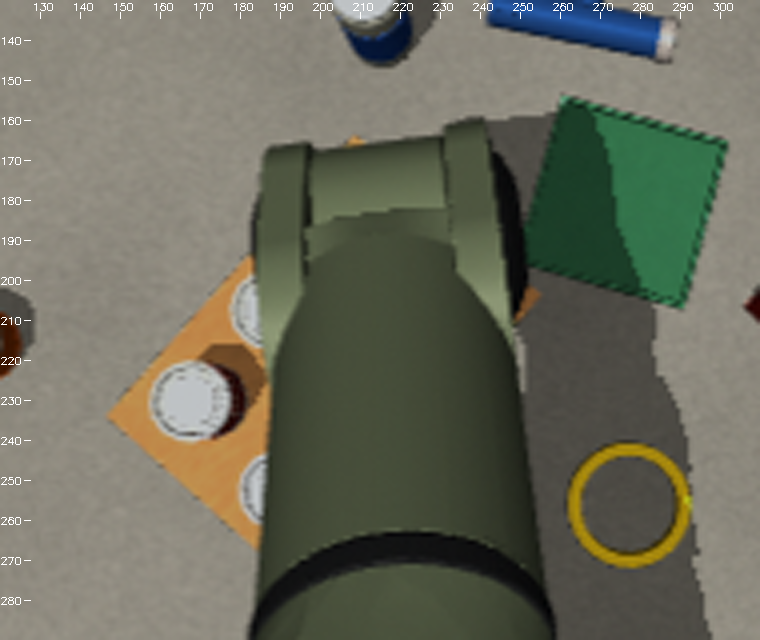

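The tins still stand in place. I'll go to g2.

Call:
{"method": "apply_moves", "body": {
  "commands": [
    {"travel": [0.117,-0.1395,0],"twist": [0,0,0],"claw": 0.0854},
    {"travel": [0.117,-0.1395,0],"twist": [0,0,0],"claw": 0.0854},
    {"travel": [0.117,-0.1395,0],"twist": [0,0,0],"claw": 0.0854},
    {"travel": [0.117,-0.1395,0],"twist": [0,0,0],"claw": 0.0854},
    {"travel": [0.117,-0.1395,0],"twist": [0,0,0],"claw": 0.0854},
    {"travel": [0.117,-0.1395,0],"twist": [0,0,0],"claw": 0.0854}
  ]
}}

```text
clock: 12.7
position: [0.3992, 0.226, 0.1327]
tool_rot: [-3.141, 0.001, 1.571]
force: [0.2, -0.1, -0.2]
grip_width: 0.0851
```

```bash
python3 - <<'E'
from h import *
plan([.400,.2265,.044],90)
s,f=grab('wrist','w2.png');print(proj(f,[.3996,.2256,.079],Ttool(s)@f['tool_from_camera']))
E
```

```text
pos [0.3992 0.226  0.1327] rpy [-1.799e+02  1.000e-01  9.000e+01] clk 12.7 F [ 0.24 -0.09 -0.16] w 0.0851
travel [0.0006 0.0009 0.0887] twist [-0.05  0.05  0.04] rows 2.0
[259.71218525 210.93603262]
```

View pics/w2.png

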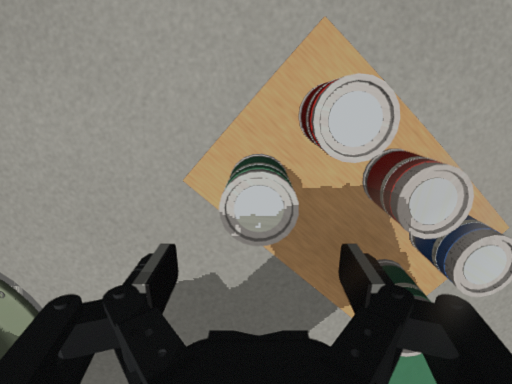

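g2 is centred under the gripper at (260,208). I'll grip it.

Call:
{"method": "apply_moves", "body": {
  "commands": [
    {"travel": [0.001,0.001,0.088],"twist": [0,0,0],"claw": 0.0854},
    {"travel": [0.001,0.001,0.088],"twist": [0,0,0],"claw": 0.0854},
    {"travel": [0.001,0.001,0.088],"twist": [0,0,0],"claw": 0.0854},
    {"travel": [0.001,0.001,0.088],"twist": [0,0,0],"claw": 0.05},
    {"travel": [0.001,0.001,0.088],"twist": [0,0,0],"claw": 0.05},
    {"travel": [0.001,0.001,0.088],"twist": [0,0,0],"claw": 0.05},
    {"travel": [0.001,0.001,0.088],"twist": [0,0,0],"claw": 0.05}
  ]
}}

```text
clock: 13.45
position: [0.4017, 0.2274, 0.047]
tool_rot: [3.139, -0.002, 1.57]
force: [-1.0, -1.6, 16.5]
grip_width: 0.0586
```

Call:
{"method": "apply_moves", "body": {
  "commands": [
    {"travel": [0,0,-0.03],"twist": [0,0,0],"claw": 0.05},
    {"travel": [0,0,-0.04],"twist": [0,0,0],"claw": 0.05},
    {"travel": [0,0,-0.04],"twist": [0,0,0],"claw": 0.05},
    {"travel": [0,0,-0.04],"twist": [0,0,0],"claw": 0.05},
    {"travel": [0,0,-0.04],"twist": [0,0,0],"claw": 0.05},
    {"travel": [0,0,-0.04],"twist": [0,0,0],"claw": 0.05}
  ]
}}

```text
clock: 14.05
position: [0.4005, 0.2267, 0.0847]
tool_rot: [-3.141, 0.001, 1.57]
force: [0.7, 0.3, -0.7]
grip_width: 0.059
```

```bash
python3 -c "
from h import *
read(4)"
```

```text
[ 0.65  0.34 -0.74] [-0.039  0.03  -0.054] [0.4005 0.2267 0.0847] 0.059 14.05
[ 1.03  0.15 -0.9 ] [-0.02  -0.019  0.028] [0.4005 0.2267 0.0848] 0.0591 14.1
[-0.4   0.36 -0.6 ] [ 0.036  0.028 -0.018] [0.4006 0.2267 0.0848] 0.059 14.15
[ 0.19  0.4  -1.86] [0.018 0.036 0.016] [0.4006 0.2267 0.0849] 0.059 14.2
```

g2 reads about −0.9 N, so it's used up. Used-up tins are r1 and g2; full tins are r2, blue and g1. I'll set g2 back, then go to the lid.

Call:
{"method": "apply_moves", "body": {
  "commands": [
    {"travel": [0,0,0.038],"twist": [0,0,0],"claw": 0.05},
    {"travel": [0,0,0.038],"twist": [0,0,0],"claw": 0.05},
    {"travel": [0,0,0.038],"twist": [0,0,0],"claw": 0.05},
    {"travel": [0,0,0.038],"twist": [0,0,0],"claw": 0.0854},
    {"travel": [0,0,0.038],"twist": [0,0,0],"claw": 0.0854},
    {"travel": [0,0,0.038],"twist": [0,0,0],"claw": 0.0854},
    {"travel": [0,0,-0.012],"twist": [0,0,0],"claw": 0.0854},
    {"travel": [0,0,-0.062],"twist": [0,0,0],"claw": 0.0854},
    {"travel": [0,0,-0.112],"twist": [0,0,0],"claw": 0.0854},
    {"travel": [0,0,-0.162],"twist": [0,0,0],"claw": 0.0854}
  ]
}}

```text
clock: 15.2
position: [0.4003, 0.2265, 0.2497]
tool_rot: [3.141, -0.0, 1.57]
force: [-0.5, 0.8, 0.6]
grip_width: 0.0851
```

```bash
python3 - <<'E'
from h import *
plan([.476,-.248,.25],133)
E
```

```text
pos [0.4003 0.2265 0.2497] rpy [180.   -0.   89.9] clk 15.2 F [-0.46  0.82  0.58] w 0.0851
travel [-4.744e-01  7.620e-02 -4.000e-04] twist [ 2.000e-02 -1.000e-02 -4.307e+01] rows 10.0
```

Call:
{"method": "apply_moves", "body": {
  "commands": [
    {"travel": [-0.4745,0.076,0],"twist": [0,0,-43],"claw": 0.0854},
    {"travel": [-0.4745,0.076,0],"twist": [0,0,-43],"claw": 0.0854},
    {"travel": [-0.4745,0.076,0],"twist": [0,0,-43],"claw": 0.0854},
    {"travel": [-0.4745,0.076,0],"twist": [0,0,-43],"claw": 0.0854},
    {"travel": [-0.4745,0.076,0],"twist": [0,0,-43],"claw": 0.0854},
    {"travel": [-0.4745,0.076,0],"twist": [0,0,-43],"claw": 0.0854},
    {"travel": [-0.4745,0.076,0],"twist": [0,0,-43],"claw": 0.0854},
    {"travel": [-0.4745,0.076,0],"twist": [0,0,-43],"claw": 0.0854},
    {"travel": [-0.4745,0.076,0],"twist": [0,0,-43],"claw": 0.0854},
    {"travel": [-0.4745,0.076,0],"twist": [0,0,-43],"claw": 0.0854}
  ]
}}

```text
clock: 16.2
position: [0.471, -0.2154, 0.2477]
tool_rot: [3.141, 0.0, 2.321]
force: [2.0, 1.6, -0.3]
grip_width: 0.0854
```

```bash
python3 - <<'E'
from h import *
s,f=grab('wrist','w3.png');print(proj(f,[.4764,-.2473,.1747],Ttool(s)@f['tool_from_camera']))
plan([.476,-.248,.25],133)
print(s['qpos'].round(2))
E
```

```text
[238.19825046 232.69618782]
pos [ 0.4706 -0.2235  0.2481] rpy [-179.9    0.2  132.6] clk 16.25 F [-7.5  -6.66 -3.33] w 0.0858
travel [-0.0217 -0.0126 -0.0018] twist [-0.09  0.22 -0.42] rows 1.0
[-0.05  0.36  0.47  1.88 -0.2   0.95  1.27]
```

View pics/w3.png

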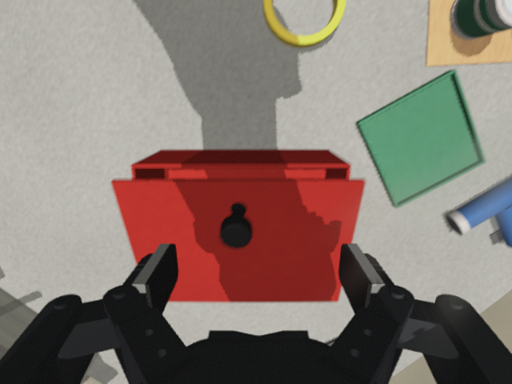

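The knob is at (236,234), with (238,233) predicted, and the lid edges run square to the image, so the yaw is right.

Call:
{"method": "apply_moves", "body": {
  "commands": [
    {"travel": [-0.022,-0.012,0],"twist": [0,0,0],"claw": 0.07},
    {"travel": [-0.022,-0.012,0],"twist": [0,0,0],"claw": 0.07},
    {"travel": [-0.022,-0.012,0],"twist": [0,0,0],"claw": 0.07}
  ]
}}

```text
clock: 16.55
position: [0.4771, -0.2378, 0.2473]
tool_rot: [-3.142, -0.0, 2.32]
force: [0.0, 0.3, -0.4]
grip_width: 0.0701
```

```bash
python3 - <<'E'
from h import *
plan([.476,-.2475,.155],133)
E
```

```text
pos [ 0.4771 -0.2378  0.2473] rpy [-180.    -0.   132.9] clk 16.55 F [ 0.05  0.33 -0.36] w 0.0701
travel [-0.0064 -0.0074  0.0923] twist [-0.   -0.02 -0.1 ] rows 2.0
```

Call:
{"method": "apply_moves", "body": {
  "commands": [
    {"travel": [-0.0065,-0.0075,0.03],"twist": [0,0,0],"claw": 0.07},
    {"travel": [-0.0065,-0.0075,0.06],"twist": [0,0,0],"claw": 0.07},
    {"travel": [-0.0065,-0.0075,0.092],"twist": [0,0,0],"claw": 0.07},
    {"travel": [-0.0065,-0.0075,0.092],"twist": [0,0,0],"claw": 0.07},
    {"travel": [-0.0065,-0.0075,0.092],"twist": [0,0,0],"claw": 0.015},
    {"travel": [-0.0065,-0.0075,0.092],"twist": [0,0,0],"claw": 0.015},
    {"travel": [-0.0065,-0.0075,0.092],"twist": [0,0,0],"claw": 0.015},
    {"travel": [-0.0065,-0.0075,0.092],"twist": [0,0,0],"claw": 0.015},
    {"travel": [-0.0065,-0.0075,0.092],"twist": [0,0,0],"claw": 0.015}
  ],
  "force": 40
}}

```text
clock: 17.45
position: [0.4764, -0.2474, 0.1559]
tool_rot: [3.141, 0.0, 2.321]
force: [-2.6, 3.3, 4.0]
grip_width: 0.0261
```

```bash
python3 - <<'E'
from h import *
plan([.476,-.2475,.155],133)
s,f=grab('wrist','w4.png')
E
```

```text
pos [ 0.4764 -0.2474  0.1559] rpy [180.   0. 133.] clk 17.45 F [-2.58  3.35  3.97] w 0.0261
travel [ 0.0002 -0.0004  0.0009] twist [ 0.03  0.   -0.04] rows 1.0
```

View pics/w4.png

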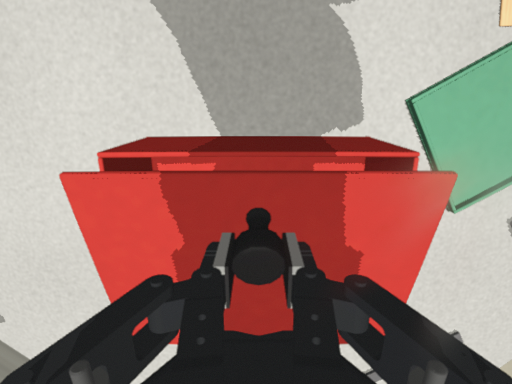

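The knob is gripped at 26 mm. I'll swing it along the hinge arc (r 0.146 m), the first part first.

Call:
{"method": "apply_moves", "body": {
  "commands": [
    {"travel": [-0.006,0,-0.009],"twist": [0,0,0],"claw": 0.015},
    {"travel": [-0.013,0,-0.0185],"twist": [0,0,0],"claw": 0.015},
    {"travel": [-0.021,0,-0.027],"twist": [0,0,0],"claw": 0.015},
    {"travel": [-0.03,0,-0.035],"twist": [0,0,0],"claw": 0.015},
    {"travel": [-0.039,0,-0.0425],"twist": [0,0,0],"claw": 0.015},
    {"travel": [-0.0485,0,-0.049],"twist": [0,0,0],"claw": 0.015},
    {"travel": [-0.0485,0,-0.049],"twist": [0,0,0],"claw": 0.015}
  ],
  "force": 50
}}

```text
clock: 18.2
position: [0.5096, -0.2831, 0.2054]
tool_rot: [3.141, -0.001, 2.32]
force: [-8.4, 9.4, 17.4]
grip_width: 0.0255
```

```bash
python3 - <<'E'
from h import *
read(1)
s,f=grab('wrist','w5.png')
s,f=grab('side','s5.png'); crop('s5',150,130,350,290,'s5c.png',4)
E
```

```text
[-8.36  9.43 17.36] [2.147 1.674 0.035] [ 0.5096 -0.2831  0.2054] 0.0255 18.2
```

View pics/w5.png

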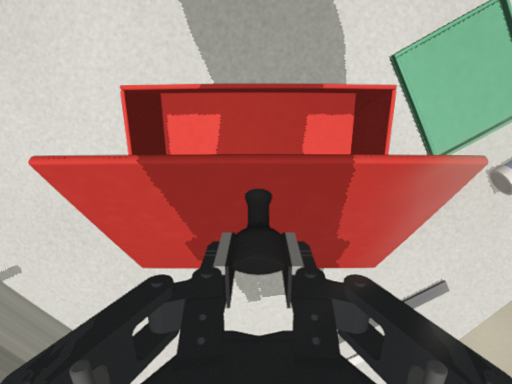

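View pics/s5c.png

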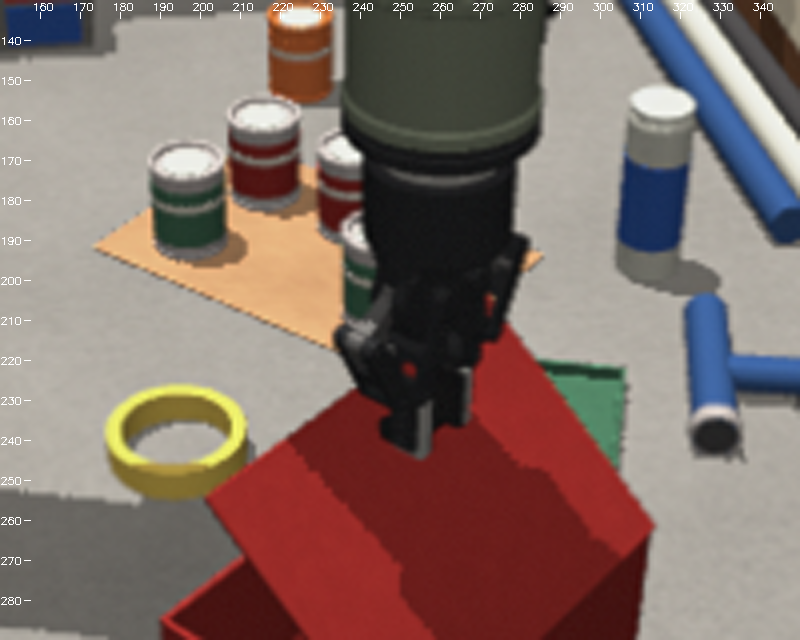

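It works, but the knob resists twisting in the pads (moment about 2.7 N m). I'll tilt the tool along with the lid and ease the grip for the rest.

```bash
cat >> h.py <<'E'
def arc(p0,p1,a1,n,r=.1459,a0=0.):
    # tool tilt a (rad, + = body toward the box's far side); numbers in tool axes at call start (tilt a0)
    def tcp(ph,a): return np.array([-r*np.cos(ph)-.019*np.sin(a), r*np.sin(ph)-.019*np.cos(a)])
    ex=np.array([-np.cos(a0),np.sin(a0)]) ; ez=np.array([-np.sin(a0),-np.cos(a0)])
    for i in range(1,n+1):
        ph=p0+(p1-p0)*i/n;a=a0+(a1-a0)*i/n
        d=tcp(ph,a)-tcp(p0,a0); print(round(d@ex,4),round(d@ez,4),round(np.degrees(a-a0),1))
E
python3 -c "
from h import *
arc(1.02,1.95,np.radians(32),9)"
```

```text
-0.0121 -0.0072 3.6
-0.0248 -0.0132 7.1
-0.038 -0.0177 10.7
-0.0517 -0.0208 14.2
-0.0656 -0.0224 17.8
-0.0795 -0.0225 21.3
-0.0934 -0.0212 24.9
-0.1071 -0.0184 28.4
-0.1203 -0.0141 32.0
```

Call:
{"method": "apply_moves", "body": {
  "commands": [
    {"travel": [-0.012,0,-0.007],"twist": [0,3.6,0],"claw": 0.015},
    {"travel": [-0.025,0,-0.013],"twist": [0,7.1,0],"claw": 0.015},
    {"travel": [-0.038,0,-0.0175],"twist": [0,10.7,0],"claw": 0.015},
    {"travel": [-0.0515,0,-0.021],"twist": [0,14.2,0],"claw": 0.015},
    {"travel": [-0.0655,0,-0.0225],"twist": [0,17.8,0],"claw": 0.015}
  ],
  "force": 25
}}

```text
clock: 18.8
position: [0.5543, -0.331, 0.2282]
tool_rot: [3.14, -0.313, 2.321]
force: [-0.8, 6.0, 8.5]
grip_width: 0.0262
```

```bash
python3 - <<'E'
from h import *
read(1)
s,f=grab('wrist','w6.png')
E
```

```text
[-0.75  6.05  8.55] [ 1.549  0.474 -0.229] [ 0.5543 -0.331   0.2282] 0.0262 18.8
```

View pics/w6.png

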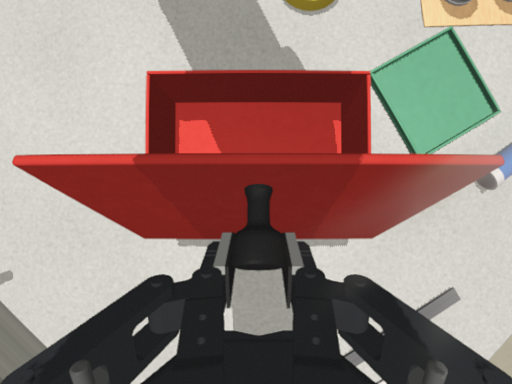

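```bash
python3 -c "
from h import *
arc(1.537,2.0,np.radians(36),5,a0=np.radians(17.9))"
```

```text
-0.0117 -0.004 3.6
-0.0237 -0.0069 7.2
-0.036 -0.0087 10.9
-0.0483 -0.0092 14.5
-0.0606 -0.0086 18.1
```

Call:
{"method": "apply_moves", "body": {
  "commands": [
    {"travel": [-0.0115,0,-0.004],"twist": [0,3.6,0],"claw": 0.015},
    {"travel": [-0.0235,0,-0.007],"twist": [0,7.2,0],"claw": 0.015},
    {"travel": [-0.036,0,-0.0085],"twist": [0,10.9,0],"claw": 0.015},
    {"travel": [-0.0485,0,-0.009],"twist": [0,14.5,0],"claw": 0.015},
    {"travel": [-0.0605,0,-0.0085],"twist": [0,18.1,0],"claw": 0.015},
    {"travel": [-0.0605,0,-0.0085],"twist": [0,18.1,0],"claw": 0.015}
  ]
}}

```text
clock: 19.45
position: [0.589, -0.3682, 0.2142]
tool_rot: [3.135, -0.607, 2.323]
force: [15.3, 2.2, 31.2]
grip_width: 0.0257
```

```bash
python3 - <<'E'
from h import *
read(1)
s,f=grab('wrist','w7.png'); print(s['qpos'].round(2))
s,f=grab('side','s7.png'); crop('s7',180,180,330,355,'s7c.png',3)
E
```

```text
[15.35  2.23 31.17] [ 2.71  -0.294 -1.566] [ 0.589  -0.3682  0.2142] 0.0257 19.45
[ 0.54  1.07  0.02  0.73 -0.18  1.93  1.29]
```

View pics/w7.png

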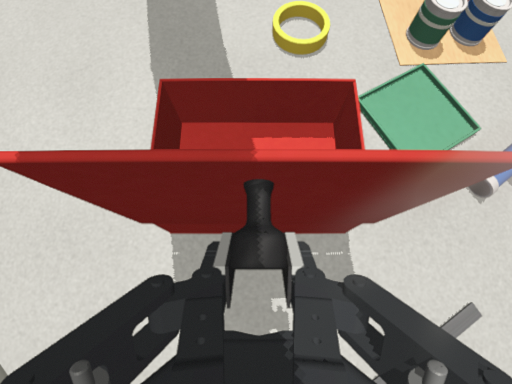

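View pics/s7c.png

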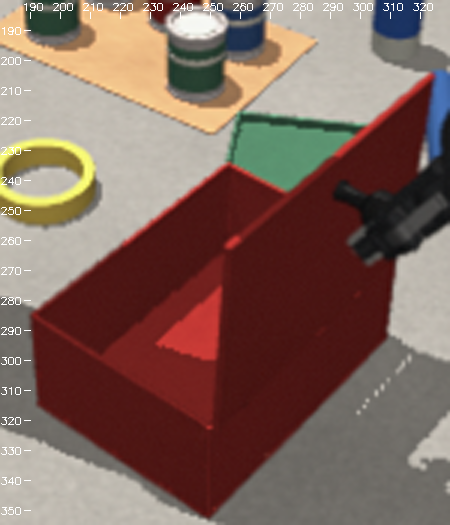

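The lid is at about 1.67 rad (grasp-point geometry) and stands upright in the side view. Joint 6 is at its limit, so I stop here, release, and withdraw upwards while un-tilting.

Call:
{"method": "apply_moves", "body": {
  "commands": [
    {"travel": [0,0,0],"twist": [0,0,0],"claw": 0.07},
    {"travel": [0,0,0],"twist": [0,0,0],"claw": 0.07},
    {"travel": [0,0,0],"twist": [0,0,0],"claw": 0.07},
    {"travel": [0,0,-0.02],"twist": [0,0,0],"claw": 0.07},
    {"travel": [0.01,0,-0.04],"twist": [0,-3,0],"claw": 0.07},
    {"travel": [0.025,0,-0.065],"twist": [0,-10,0],"claw": 0.07},
    {"travel": [0.045,0,-0.09],"twist": [0,-18,0],"claw": 0.07},
    {"travel": [0.06,0,-0.11],"twist": [0,-26,0],"claw": 0.07},
    {"travel": [0.06,0,-0.11],"twist": [0,-34,0],"claw": 0.07}
  ]
}}

```text
clock: 20.45
position: [0.5969, -0.3795, 0.3397]
tool_rot: [3.138, -0.006, 2.319]
force: [2.9, -1.0, -0.2]
grip_width: 0.0699
```

```bash
python3 - <<'E'
from h import *
s=bot.observe()
s,f=grab('wrist','w8.png'); print(s['qpos'].round(2))
s,f=grab('side','s8.png'); crop('s8',150,120,350,355,'s8c.png',3)
plan([.533,.231,.30],90)
E
```

```text
[ 0.45  0.59  0.06  1.2  -0.04  1.35  1.26]
pos [ 0.5944 -0.3767  0.3367] rpy [179.9  -0.7 133. ] clk 20.55 F [-0.47  0.32  0.76] w 0.07
travel [0.4861 0.3691 0.0439] twist [-0.13 -0.76 42.96] rows 13.0
```

View pics/s8c.png

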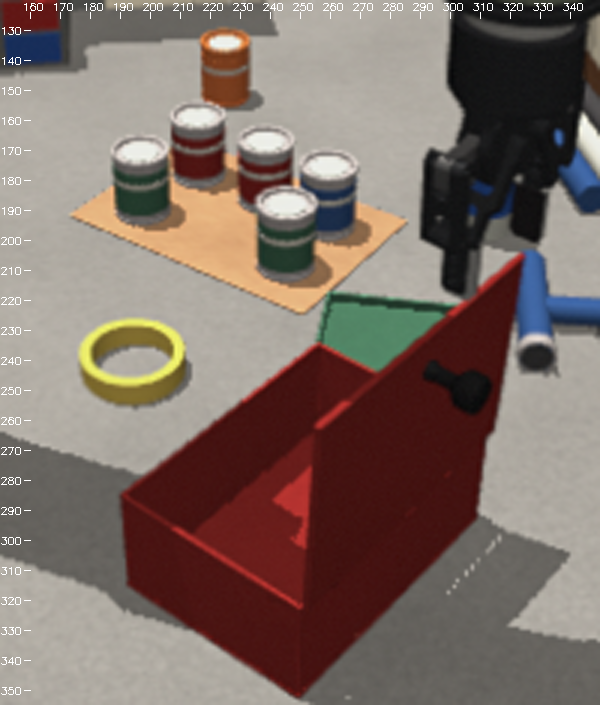

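The lid stays up and all the tins are where they were. I'm off to fetch r1.

Call:
{"method": "apply_moves", "body": {
  "commands": [
    {"travel": [0.486,0.369,0],"twist": [0,0,43],"claw": 0.0854},
    {"travel": [0.486,0.369,0.01],"twist": [0,0,43],"claw": 0.0854},
    {"travel": [0.486,0.369,0.02],"twist": [0,0,43],"claw": 0.0854},
    {"travel": [0.486,0.369,0.03],"twist": [0,0,43],"claw": 0.0854},
    {"travel": [0.486,0.369,0.04],"twist": [0,0,43],"claw": 0.0854},
    {"travel": [0.486,0.369,0.06],"twist": [0,0,43],"claw": 0.0854},
    {"travel": [0.486,0.369,0.08],"twist": [0,0,43],"claw": 0.0854},
    {"travel": [0.486,0.369,0.1],"twist": [0,0,43],"claw": 0.0854},
    {"travel": [0.486,0.369,0.12],"twist": [0,0,43],"claw": 0.0854},
    {"travel": [0.486,0.369,0.14],"twist": [0,0,43],"claw": 0.0854}
  ]
}}

```text
clock: 21.55
position: [0.5477, 0.1049, 0.2641]
tool_rot: [-3.13, -0.015, 1.569]
force: [1.3, -0.1, -0.2]
grip_width: 0.0853
```

```bash
python3 - <<'E'
from h import *
plan([.5335,.2315,.14],90)
E
```

```text
pos [0.5477 0.1049 0.2641] rpy [-179.3   -0.8   89.9] clk 21.55 F [ 1.35 -0.07 -0.21] w 0.0853
travel [ 0.1247 -0.013   0.1261] twist [-0.68 -0.84 -0.13] rows 4.0
```

Call:
{"method": "apply_moves", "body": {
  "commands": [
    {"travel": [0.125,-0.013,0.124],"twist": [-0.7,-0.8,0],"claw": 0.0854},
    {"travel": [0.125,-0.013,0.124],"twist": [-0.7,-0.8,0],"claw": 0.0854},
    {"travel": [0.125,-0.013,0.124],"twist": [-0.7,-0.8,0],"claw": 0.0854},
    {"travel": [0.125,-0.013,0.124],"twist": [-0.7,-0.8,0],"claw": 0.0854},
    {"travel": [0.125,-0.013,0.124],"twist": [-0.7,-0.8,0],"claw": 0.0854},
    {"travel": [0.125,-0.013,0.124],"twist": [-0.7,-0.8,0],"claw": 0.0854}
  ]
}}

```text
clock: 22.15
position: [0.5338, 0.2294, 0.1418]
tool_rot: [-3.141, 0.001, 1.569]
force: [-0.2, -0.6, -0.1]
grip_width: 0.0853
```

```bash
python3 - <<'E'
from h import *
plan([.5335,.2315,.044],90)
s,f=grab('wrist','w9.png')
E
```

```text
pos [0.5338 0.2294 0.1418] rpy [-180.     0.    89.9] clk 22.15 F [-0.16 -0.61 -0.09] w 0.0853
travel [ 0.0022 -0.0002  0.0978] twist [-0.03  0.04 -0.11] rows 2.0
```

View pics/w9.png

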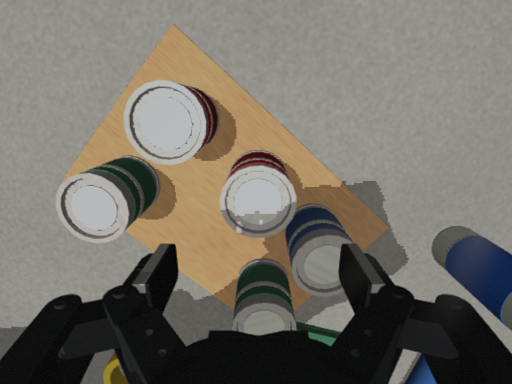

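r1 is under the gripper at (258,200). I'll grip and lift it high.

Call:
{"method": "apply_moves", "body": {
  "commands": [
    {"travel": [0.0015,0,0.05],"twist": [0,0,0],"claw": 0.0854},
    {"travel": [0.0015,0,0.097],"twist": [0,0,0],"claw": 0.0854},
    {"travel": [0.0015,0,0.097],"twist": [0,0,0],"claw": 0.0854},
    {"travel": [0.0015,0,0.097],"twist": [0,0,0],"claw": 0.0854},
    {"travel": [0.0015,0,0.097],"twist": [0,0,0],"claw": 0.05},
    {"travel": [0.0015,0,0.097],"twist": [0,0,0],"claw": 0.05},
    {"travel": [0.0015,0,0.097],"twist": [0,0,0],"claw": 0.05},
    {"travel": [0.0015,0,0.097],"twist": [0,0,0],"claw": 0.05}
  ],
  "force": 40
}}

```text
clock: 23.0
position: [0.535, 0.2317, 0.048]
tool_rot: [3.137, -0.002, 1.568]
force: [-2.1, -2.1, 15.1]
grip_width: 0.0586
```

Call:
{"method": "apply_moves", "body": {
  "commands": [
    {"travel": [0,0,-0.03],"twist": [0,0,0],"claw": 0.05},
    {"travel": [0,0,-0.07],"twist": [0,0,0],"claw": 0.05},
    {"travel": [0,0,-0.12],"twist": [0,0,0],"claw": 0.05},
    {"travel": [0,0,-0.17],"twist": [0,0,0],"claw": 0.05},
    {"travel": [0,0,-0.21],"twist": [0,0,0],"claw": 0.05},
    {"travel": [0,0,-0.21],"twist": [0,0,0],"claw": 0.05}
  ]
}}

```text
clock: 23.6
position: [0.5355, 0.2319, 0.2627]
tool_rot: [3.131, -0.006, 1.568]
force: [-0.6, 0.1, 0.1]
grip_width: 0.0588
```

```bash
python3 - <<'E'
from h import *
read(2)
c=np.array([.5043,-.2773]);yaw=np.radians(-47.2);ex=np.array([np.cos(yaw),np.sin(yaw)]);ey=np.array([-ex[1],ex[0]])
for lx,ly in ((-.02,.055),(-.02,-.055)): print((c+lx*ex+ly*ey).round(4))
p=c-.02*ex+.055*ey
plan([*p,.25],43)
E
```

```text
[-0.58  0.07  0.05] [-0.058 -0.021 -0.031] [0.5355 0.2319 0.2627] 0.0588 23.6
[-0.25 -0.03 -1.05] [0.005 0.019 0.036] [0.5344 0.2316 0.2596] 0.0587 23.65
[ 0.5311 -0.2253]
[ 0.4504 -0.3   ]
pos [0.5344 0.2316 0.2596] rpy [179.6  -0.2  89.9] clk 23.65 F [-0.25 -0.03 -1.05] w 0.0587
travel [-0.4569 -0.0025  0.0077] twist [ 0.28 -0.39 46.88] rows 10.0
```

It's held. I'll carry it to over the box; release point at about (0.537, −0.231).

Call:
{"method": "apply_moves", "body": {
  "commands": [
    {"travel": [-0.463,0.003,0.005],"twist": [0,0,47],"claw": 0.05},
    {"travel": [-0.463,0.003,0.005],"twist": [0,0,47],"claw": 0.05},
    {"travel": [-0.463,0.003,0.005],"twist": [0,0,47],"claw": 0.05},
    {"travel": [-0.463,0.003,0.005],"twist": [0,0,47],"claw": 0.05},
    {"travel": [-0.463,0.003,0.005],"twist": [0,0,47],"claw": 0.05},
    {"travel": [-0.463,0.003,0.005],"twist": [0,0,47],"claw": 0.05},
    {"travel": [-0.463,0.003,0.005],"twist": [0,0,47],"claw": 0.05},
    {"travel": [-0.463,0.003,0.005],"twist": [0,0,47],"claw": 0.05},
    {"travel": [-0.463,0.003,0.005],"twist": [0,0,47],"claw": 0.05},
    {"travel": [-0.463,0.003,0.005],"twist": [0,0,47],"claw": 0.05}
  ]
}}

```text
clock: 24.65
position: [0.5337, -0.2375, 0.25]
tool_rot: [3.14, 0.0, 0.743]
force: [-0.5, 0.7, -1.5]
grip_width: 0.0587
```

```bash
python3 - <<'E'
from h import *
plan([.537,-.2315,.2],43)
s,f=grab('wrist','w10.png'); print(s['qpos'].round(2))
E
```

```text
pos [ 0.5337 -0.2375  0.25  ] rpy [179.9   0.   42.6] clk 24.65 F [-0.48  0.73 -1.51] w 0.0587
travel [ 0.0065 -0.0023  0.05  ] twist [ 0.08  0.02 -0.45] rows 2.0
[ 0.07  0.46  0.35  1.71 -0.18  1.01 -0.34]
```

View pics/w10.png

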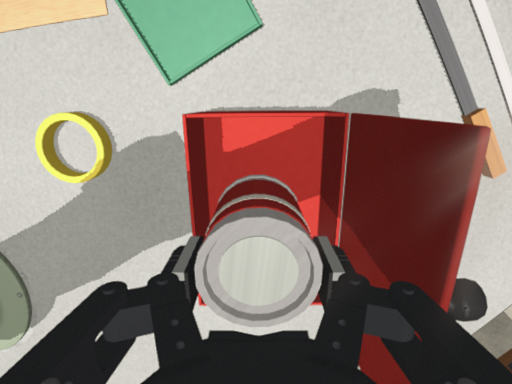

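The tin is over the open box, which is empty. I'll lower it in and release.

Call:
{"method": "apply_moves", "body": {
  "commands": [
    {"travel": [0.0065,-0.0025,0.04],"twist": [0,0,0],"claw": 0.05},
    {"travel": [0.0065,-0.0025,0.085],"twist": [0,0,0],"claw": 0.05},
    {"travel": [0.0065,-0.0025,0.13],"twist": [0,0,0],"claw": 0.05},
    {"travel": [0.0065,-0.0025,0.17],"twist": [0,0,0],"claw": 0.05},
    {"travel": [0.0065,-0.0025,0.198],"twist": [0,0,0],"claw": 0.05},
    {"travel": [0.0065,-0.0025,0.198],"twist": [0,0,0],"claw": 0.05},
    {"travel": [0.0065,-0.0025,0.198],"twist": [0,0,0],"claw": 0.05}
  ]
}}

```text
clock: 25.4
position: [0.5386, -0.2249, 0.052]
tool_rot: [-3.141, -0.001, 0.749]
force: [0.1, 0.2, -1.4]
grip_width: 0.0588
```

Call:
{"method": "apply_moves", "body": {
  "commands": [
    {"travel": [0,0,0],"twist": [0,0,0],"claw": 0.075},
    {"travel": [0,0,0],"twist": [0,0,0],"claw": 0.075},
    {"travel": [0,0,0],"twist": [0,0,0],"claw": 0.075},
    {"travel": [0,0,-0.05],"twist": [0,0,0],"claw": 0.075},
    {"travel": [0,0,-0.1],"twist": [0,0,0],"claw": 0.075},
    {"travel": [0,0,-0.15],"twist": [0,0,0],"claw": 0.075},
    {"travel": [0,0,-0.2],"twist": [0,0,0],"claw": 0.075},
    {"travel": [0,0,-0.2],"twist": [0,0,0],"claw": 0.0854}
  ]
}}

```text
clock: 26.2
position: [0.5407, -0.2268, 0.2589]
tool_rot: [3.133, -0.007, 0.748]
force: [-0.2, -1.1, -0.5]
grip_width: 0.085
```

```bash
python3 - <<'E'
from h import *
plan([.401,.2265,.2],90)
s,f=grab('wrist','w11.png')
s,f=grab('side','s11.png')
E
```

```text
pos [ 0.5407 -0.2268  0.2589] rpy [179.5  -0.4  42.9] clk 26.2 F [-0.2  -1.11 -0.52] w 0.085
travel [ 0.2056 -0.4278  0.0566] twist [  0.62  -0.16 -47.14] rows 10.0
```

View pics/w11.png

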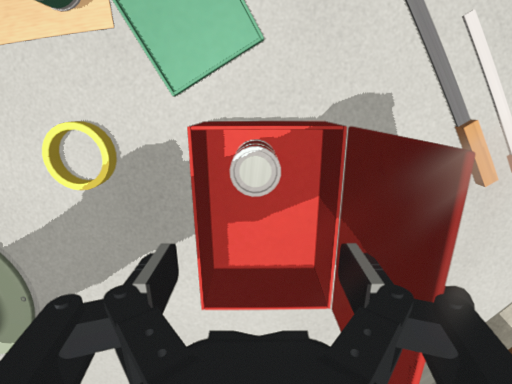

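View pics/s11.png

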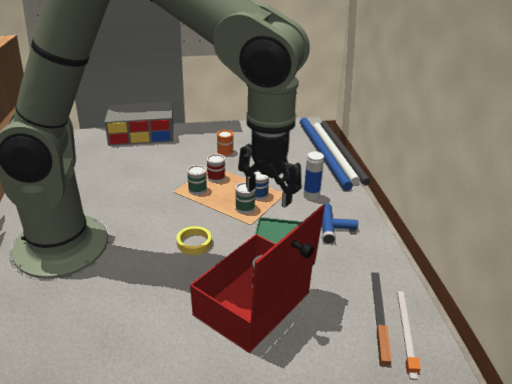

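r1 stands upright in the box. I'll fetch g2, which is unmoved at (197,173) in the side view.

Call:
{"method": "apply_moves", "body": {
  "commands": [
    {"travel": [0.2055,-0.428,0.02],"twist": [0.6,0,-47],"claw": 0.0854},
    {"travel": [0.2055,-0.428,0.03],"twist": [0.6,0,-47],"claw": 0.0854},
    {"travel": [0.2055,-0.428,0.04],"twist": [0.6,0,-47],"claw": 0.0854},
    {"travel": [0.2055,-0.428,0.05],"twist": [0.6,0,-47],"claw": 0.0854},
    {"travel": [0.2055,-0.428,0.06],"twist": [0.6,0,-47],"claw": 0.0854},
    {"travel": [0.2055,-0.428,0.07],"twist": [0.6,0,-47],"claw": 0.0854},
    {"travel": [0.2055,-0.428,0.08],"twist": [0.6,0,-47],"claw": 0.0854},
    {"travel": [0.2055,-0.428,0.09],"twist": [0.6,0,-47],"claw": 0.0854},
    {"travel": [0.2055,-0.428,0.1],"twist": [0.6,0,-47],"claw": 0.0854},
    {"travel": [0.2055,-0.428,0.11],"twist": [0.6,0,-47],"claw": 0.0854}
  ]
}}

```text
clock: 27.3
position: [0.3965, 0.2302, 0.1412]
tool_rot: [-3.133, -0.006, 1.57]
force: [1.5, 0.3, -0.7]
grip_width: 0.0857
```

```bash
python3 - <<'E'
from h import *
plan([.401,.2270,.14],90)
E
```

```text
pos [0.3965 0.2302 0.1412] rpy [-179.5   -0.3   90. ] clk 27.3 F [ 1.45  0.29 -0.72] w 0.0857
travel [-0.0032  0.0045  0.0012] twist [-0.47 -0.32 -0.03] rows 1.0
```

Call:
{"method": "apply_moves", "body": {
  "commands": [
    {"travel": [-0.003,0.0045,0],"twist": [-0.5,-0.3,0],"claw": 0.0854},
    {"travel": [-0.003,0.0045,0],"twist": [-0.5,-0.3,0],"claw": 0.0854},
    {"travel": [-0.003,0.0045,0],"twist": [-0.5,-0.3,0],"claw": 0.0854}
  ]
}}

```text
clock: 27.6
position: [0.4025, 0.224, 0.142]
tool_rot: [3.142, 0.001, 1.568]
force: [-0.4, 0.6, -0.8]
grip_width: 0.0853
```

```bash
python3 - <<'E'
from h import *
plan([.401,.2270,.046],90)
s,f=grab('wrist','w12.png');print(proj(f,[.401,.2267,.079],Ttool(s)@f['tool_from_camera']))
E
```

```text
pos [0.4025 0.224  0.142 ] rpy [1.80e+02 1.00e-01 8.98e+01] clk 27.6 F [-0.41  0.65 -0.8 ] w 0.0853
travel [ 0.0031 -0.0015  0.096 ] twist [ 0.01  0.06 -0.17] rows 2.0
[257.11939679 202.79984386]
```

View pics/w12.png

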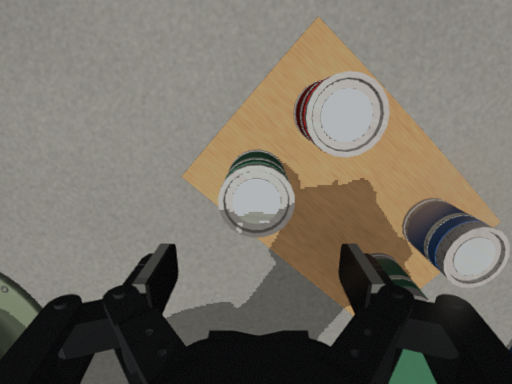

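g2 is at (257,200), as predicted. Gripping now.

Call:
{"method": "apply_moves", "body": {
  "commands": [
    {"travel": [0.003,-0.0015,0.05],"twist": [0,0,0],"claw": 0.0854},
    {"travel": [0.003,-0.0015,0.096],"twist": [0,0,0],"claw": 0.0854},
    {"travel": [0.003,-0.0015,0.096],"twist": [0,0,0],"claw": 0.0854},
    {"travel": [0.003,-0.0015,0.096],"twist": [0,0,0],"claw": 0.0854},
    {"travel": [0.003,-0.0015,0.096],"twist": [0,0,0],"claw": 0.05},
    {"travel": [0.003,-0.0015,0.096],"twist": [0,0,0],"claw": 0.05},
    {"travel": [0.003,-0.0015,0.096],"twist": [0,0,0],"claw": 0.05},
    {"travel": [0.003,-0.0015,0.096],"twist": [0,0,0],"claw": 0.05}
  ],
  "force": 40
}}

```text
clock: 28.45
position: [0.402, 0.2285, 0.0484]
tool_rot: [3.138, -0.002, 1.569]
force: [-3.5, -2.7, 20.2]
grip_width: 0.0591
```

Call:
{"method": "apply_moves", "body": {
  "commands": [
    {"travel": [0,0,-0.03],"twist": [0,0,0],"claw": 0.05},
    {"travel": [0,0,-0.07],"twist": [0,0,0],"claw": 0.05},
    {"travel": [0,0,-0.12],"twist": [0,0,0],"claw": 0.05},
    {"travel": [0,0,-0.17],"twist": [0,0,0],"claw": 0.05},
    {"travel": [0,0,-0.21],"twist": [0,0,0],"claw": 0.05},
    {"travel": [0,0,-0.21],"twist": [0,0,0],"claw": 0.05}
  ]
}}

```text
clock: 29.05
position: [0.4026, 0.229, 0.2626]
tool_rot: [3.133, -0.006, 1.568]
force: [0.5, 0.6, -1.7]
grip_width: 0.059
```

```bash
python3 - <<'E'
from h import *
read(2)
plan([.457,-.307,.25],43)
E
```

```text
[ 0.46  0.57 -1.67] [ 0.001 -0.06  -0.033] [0.4026 0.229  0.2626] 0.059 29.05
[ 0.7   0.12 -1.61] [-0.008 -0.006  0.021] [0.4018 0.2285 0.2599] 0.0587 29.1
pos [0.4018 0.2285 0.2599] rpy [179.6  -0.2  89.9] clk 29.1 F [ 0.7   0.12 -1.61] w 0.0587
travel [-0.5354  0.0563  0.0082] twist [ 0.25 -0.36 46.88] rows 11.0
```

Call:
{"method": "apply_moves", "body": {
  "commands": [
    {"travel": [-0.535,0.056,0.007],"twist": [0,0,47],"claw": 0.05},
    {"travel": [-0.535,0.056,0.007],"twist": [0,0,47],"claw": 0.05},
    {"travel": [-0.535,0.056,0.007],"twist": [0,0,47],"claw": 0.05},
    {"travel": [-0.535,0.056,0.007],"twist": [0,0,47],"claw": 0.05},
    {"travel": [-0.535,0.056,0.007],"twist": [0,0,47],"claw": 0.05},
    {"travel": [-0.535,0.056,0.007],"twist": [0,0,47],"claw": 0.05},
    {"travel": [-0.535,0.056,0.007],"twist": [0,0,47],"claw": 0.05},
    {"travel": [-0.535,0.056,0.007],"twist": [0,0,47],"claw": 0.05},
    {"travel": [-0.535,0.056,0.007],"twist": [0,0,47],"claw": 0.05},
    {"travel": [-0.535,0.056,0.007],"twist": [0,0,47],"claw": 0.05}
  ]
}}

```text
clock: 30.1
position: [0.4514, -0.2712, 0.2499]
tool_rot: [3.141, -0.001, 0.749]
force: [1.5, 0.7, -0.4]
grip_width: 0.0587
```

```bash
python3 - <<'E'
from h import *
plan([.457,-.307,.25],43)
E
```

```text
pos [ 0.4514 -0.2712  0.2499] rpy [180.   -0.   42.9] clk 30.1 F [ 1.5   0.74 -0.39] w 0.0587
travel [-0.0203  0.0301 -0.0001] twist [ 0.03 -0.04 -0.1 ] rows 1.0
```

Call:
{"method": "apply_moves", "body": {
  "commands": [
    {"travel": [-0.0205,0.03,0],"twist": [0,0,0],"claw": 0.05},
    {"travel": [-0.0205,0.03,0],"twist": [0,0,0],"claw": 0.05},
    {"travel": [-0.0205,0.03,0],"twist": [0,0,0],"claw": 0.05},
    {"travel": [-0.0205,0.03,0],"twist": [0,0,0],"claw": 0.05}
  ]
}}

```text
clock: 30.5
position: [0.4572, -0.3042, 0.2498]
tool_rot: [-3.142, -0.001, 0.749]
force: [0.2, 0.1, -1.0]
grip_width: 0.0591
```

```bash
python3 - <<'E'
from h import *
plan([.457,-.307,.052],43)
s,f=grab('wrist','w13.png')
E
```

```text
pos [ 0.4572 -0.3042  0.2498] rpy [-180.    -0.    42.9] clk 30.5 F [ 0.19  0.09 -1.04] w 0.0591
travel [-0.0022  0.0019  0.1978] twist [-0.   -0.03 -0.06] rows 4.0
```

View pics/w13.png

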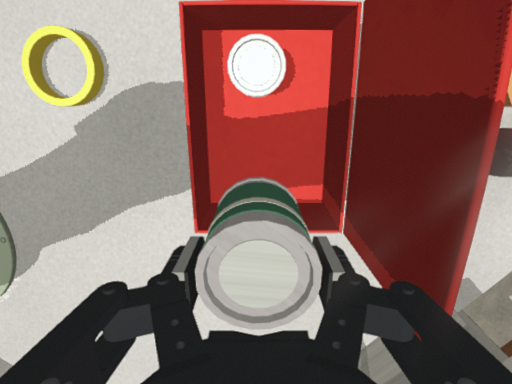

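Call:
{"method": "apply_moves", "body": {
  "commands": [
    {"travel": [0.006,0.001,0.04],"twist": [0,0,0],"claw": 0.05},
    {"travel": [0.006,0.001,0.085],"twist": [0,0,0],"claw": 0.05},
    {"travel": [0.006,0.001,0.13],"twist": [0,0,0],"claw": 0.05},
    {"travel": [0.006,0.001,0.17],"twist": [0,0,0],"claw": 0.05},
    {"travel": [0.006,0.001,0.197],"twist": [0,0,0],"claw": 0.05},
    {"travel": [0.006,0.001,0.197],"twist": [0,0,0],"claw": 0.05},
    {"travel": [0.006,0.001,0.197],"twist": [0,0,0],"claw": 0.05}
  ]
}}

```text
clock: 31.25
position: [0.4628, -0.3014, 0.0534]
tool_rot: [3.141, -0.0, 0.749]
force: [-0.2, -0.4, 0.2]
grip_width: 0.0588
```

Call:
{"method": "apply_moves", "body": {
  "commands": [
    {"travel": [0,0,0],"twist": [0,0,0],"claw": 0.075},
    {"travel": [0,0,0],"twist": [0,0,0],"claw": 0.075},
    {"travel": [0,0,0],"twist": [0,0,0],"claw": 0.075},
    {"travel": [0,0,-0.05],"twist": [0,0,0],"claw": 0.075},
    {"travel": [0,0,-0.1],"twist": [0,0,0],"claw": 0.075},
    {"travel": [0,0,-0.15],"twist": [0,0,0],"claw": 0.075},
    {"travel": [0,0,-0.2],"twist": [0,0,0],"claw": 0.075},
    {"travel": [0,0,-0.25],"twist": [0,0,0],"claw": 0.07},
    {"travel": [0,0,-0.29],"twist": [0,0,0],"claw": 0.07},
    {"travel": [0,0,-0.29],"twist": [0,0,0],"claw": 0.07}
  ]
}}

```text
clock: 32.25
position: [0.4635, -0.303, 0.3485]
tool_rot: [3.133, -0.004, 0.748]
force: [-0.6, -0.3, -1.1]
grip_width: 0.0699
```

```bash
python3 - <<'E'
from h import *
s,f=grab('wrist','w14.png')
s,f=grab('side','s14.png'); crop('s14',180,180,350,355,'s14c.png',3)
s,f=grab('top','t14.png'); crop('t14',290,140,430,280,'t14c.png',4)
read(1)
E
```

```text
[ 0.07  0.27 -0.32] [ 0.036  0.003 -0.041] [ 0.4622 -0.3016  0.3428] 0.0704 32.4
```

View pics/w14.png

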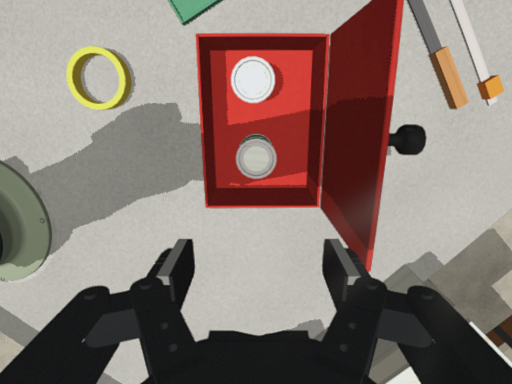

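View pics/s14c.png

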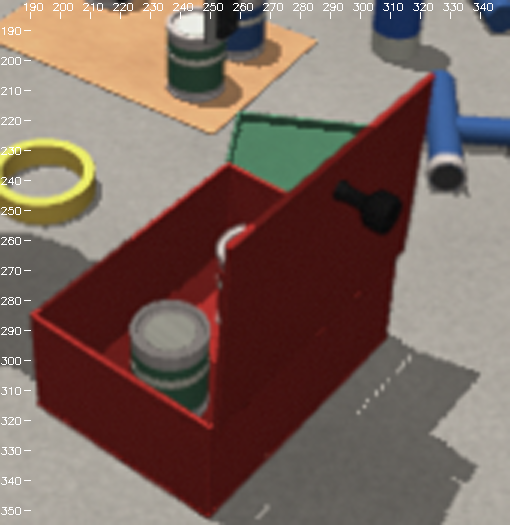

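View pics/t14c.png

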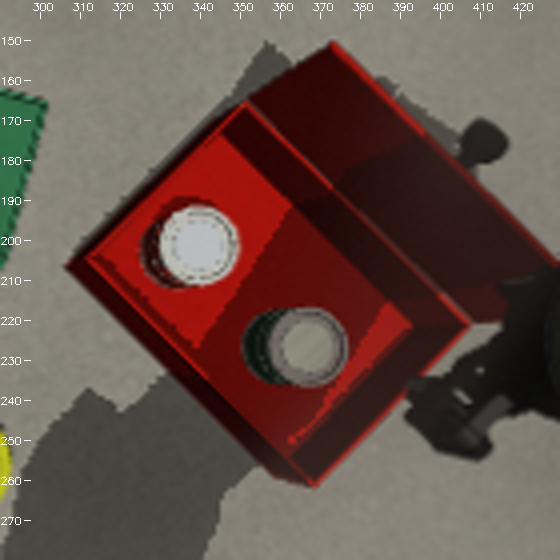

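Both used-up tins stand upright in the box. Now to shut the lid; first I triangulate the knob, which is at side (307,251) and top (410,174).

```bash
python3 - <<'E'
from h import *
_,ft=load('t14');_,fs=load('s14')
r1,r2=ray(ft,(411,174)),ray(fs,(307,250.5)); k=tri([r1,r2]);print('knob',k, proj(ft,k),proj(fs,k))
yaw=np.radians(-47.2);ex=np.array([np.cos(yaw),np.sin(yaw)]);H=np.array([.56,-.3387])
d=(k[:2]-H)@ex; z=k[2]-.1; print('loc',d,z,'lat',(k[:2]-H)@[-ex[1],ex[0]],'r',np.hypot(d,z),'phase',np.arctan2(z,-d))
# target: tilt a about local y, grasp at phase
a=np.radians(25)
R=Rot.from_euler('z',133,degrees=True)*Rot.from_euler('x',180,degrees=True)*Rot.from_euler('y',np.degrees(a),degrees=True)
print(R.as_matrix().round(2))
kk=np.array([*(H+ex*d),z+.1]); tcp=kk+.019*R.as_matrix()[:,2]; pre=tcp-.12*R.as_matrix()[:,2]
print('tcp',tcp,'pre',pre); plan(pre,0,Rt=R); plan(pre+[0,0,.05],133)
E
```

```text
knob [ 0.59432023 -0.37232301  0.23841698] [410.93510062 174.39844066] [307.52918797 250.42295482]
loc 0.04798878687211093 0.13841697974050485 lat 0.0023369197951147946 r 0.14649977455934945 phase 1.9045258094334259
[[-0.62  0.73 -0.29]
 [ 0.66  0.68  0.31]
 [ 0.42  0.   -0.91]]
tcp [ 0.58712929 -0.36803822  0.22119713] pre [ 0.62171629 -0.40512823  0.32995407]
pos [ 0.4622 -0.3016  0.3428] rpy [180.   -0.   42.9] clk 32.4 F [ 0.07  0.27 -0.32] w 0.0704
travel [0.0464 0.1844 0.013 ] twist [ 19.68  19.6  -88.52] rows 11.0
pos [ 0.4622 -0.3016  0.3428] rpy [180.   -0.   42.9] clk 32.4 F [ 0.07  0.27 -0.32] w 0.0704
travel [ 0.0464  0.1844 -0.037 ] twist [ 6.00e-02  1.00e-02 -9.01e+01] rows 11.0
```

Call:
{"method": "apply_moves", "body": {
  "commands": [
    {"travel": [0.01,0.02,-0.037],"twist": [0,0,-90],"claw": 0.07},
    {"travel": [0.02,0.06,-0.037],"twist": [0,0,-90],"claw": 0.07},
    {"travel": [0.046,0.1,-0.037],"twist": [0,0,-90],"claw": 0.07},
    {"travel": [0.046,0.14,-0.037],"twist": [0,0,-90],"claw": 0.07},
    {"travel": [0.046,0.184,-0.037],"twist": [0,0,-90],"claw": 0.07},
    {"travel": [0.046,0.184,-0.037],"twist": [0,0,-90],"claw": 0.07},
    {"travel": [0.046,0.184,-0.037],"twist": [0,0,-90],"claw": 0.07},
    {"travel": [0.046,0.184,-0.037],"twist": [0,0,-90],"claw": 0.07},
    {"travel": [0.046,0.184,-0.037],"twist": [0,0,-90],"claw": 0.07},
    {"travel": [0.046,0.184,-0.037],"twist": [0,0,-90],"claw": 0.07}
  ]
}}

```text
clock: 33.4
position: [0.621, -0.4053, 0.3782]
tool_rot: [-3.141, -0.002, 2.255]
force: [0.5, -0.9, 0.1]
grip_width: 0.0699
```

```bash
cat >> h.py <<'E'
def boxR(a): return Rot.from_euler('z',133,degrees=True)*Rot.from_euler('x',180,degrees=True)*Rot.from_euler('y',a,degrees=True)
BEX=np.array([np.cos(np.radians(-47.2)),np.sin(np.radians(-47.2))]);BH=np.array([.56,-.3387])
def knob(ph,r=.1459): return np.array([*(BH-BEX*r*np.cos(ph)),.1+r*np.sin(ph)])
E
python3 - <<'E'
from h import *
R=boxR(25); tcp=knob(1.905)+.019*R.as_matrix()[:,2]; plan(tcp-.10*R.as_matrix()[:,2],0,Rt=R); print(bot.observe()['qpos'].round(2))
E
```

```text
pos [ 0.621  -0.4053  0.3782] rpy [-1.800e+02 -1.000e-01  1.292e+02] clk 33.4 F [ 0.48 -0.94  0.09] w 0.0699
travel [0.0081 0.0001 0.067 ] twist [ 0.81 24.89 -3.76] rows 3.0
[ 0.43  0.65  0.14  1.01 -0.09  1.48  1.24]
```

Call:
{"method": "apply_moves", "body": {
  "commands": [
    {"travel": [0.008,0,0.03],"twist": [0.8,24.9,-3.8],"claw": 0.07},
    {"travel": [0.008,0,0.067],"twist": [0.8,24.9,-3.8],"claw": 0.07},
    {"travel": [0.008,0,0.067],"twist": [0.8,24.9,-3.8],"claw": 0.07},
    {"travel": [0.008,0,0.067],"twist": [0.8,24.9,-3.8],"claw": 0.07},
    {"travel": [0.008,0,0.067],"twist": [0.8,24.9,-3.8],"claw": 0.07}
  ]
}}

```text
clock: 33.9
position: [0.6089, -0.3939, 0.3053]
tool_rot: [3.139, -0.427, 2.315]
force: [-1.2, 0.8, 0.7]
grip_width: 0.0702
```

```bash
python3 - <<'E'
from h import *
R=boxR(25); tcp=knob(1.905)+.019*R.as_matrix()[:,2]; plan(tcp,0,Rt=R)
s,f=grab('wrist','w15.png'); print(s['qpos'].round(2))
E
```

```text
pos [ 0.6089 -0.3939  0.3053] rpy [179.9 -24.5 132.6] clk 33.9 F [-1.15  0.84  0.66] w 0.0702
travel [-0.0042  0.0013  0.0911] twist [ 0.29  0.54 -0.32] rows 2.0
[ 0.52  0.96  0.08  0.66 -0.18  1.93  1.29]
```

View pics/w15.png

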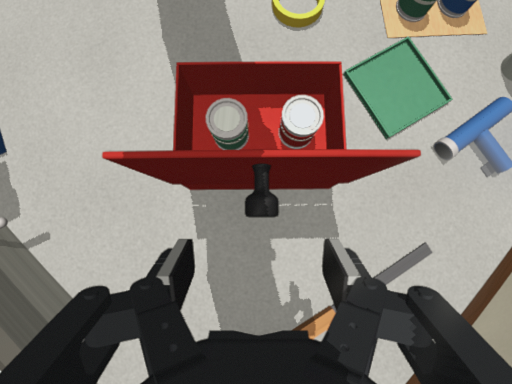

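Call:
{"method": "apply_moves", "body": {
  "commands": [
    {"travel": [-0.004,0.001,0.03],"twist": [0,0,0],"claw": 0.07},
    {"travel": [-0.004,0.001,0.06],"twist": [0,0,0],"claw": 0.07},
    {"travel": [-0.004,0.001,0.091],"twist": [0,0,0],"claw": 0.07},
    {"travel": [-0.004,0.001,0.091],"twist": [0,0,0],"claw": 0.07},
    {"travel": [-0.004,0.001,0.091],"twist": [0,0,0],"claw": 0.07}
  ]
}}

```text
clock: 34.45
position: [0.5881, -0.3681, 0.2257]
tool_rot: [3.137, -0.42, 2.317]
force: [-0.8, -0.7, 0.5]
grip_width: 0.07
```

```bash
python3 - <<'E'
from h import *
R=boxR(25); tcp=knob(1.905)+.019*R.as_matrix()[:,2]; plan(tcp,0,Rt=R)
s,f=grab('wrist','w16.png'); print(s['qpos'].round(2))
E
```

```text
pos [ 0.5881 -0.3681  0.2257] rpy [179.7 -24.1 132.8] clk 34.45 F [-0.8  -0.7   0.51] w 0.07
travel [-0.0013 -0.0006  0.005 ] twist [ 0.36  0.91 -0.22] rows 1.0
[ 0.5   0.91  0.06  0.95 -0.17  1.68  1.32]
```

View pics/w16.png

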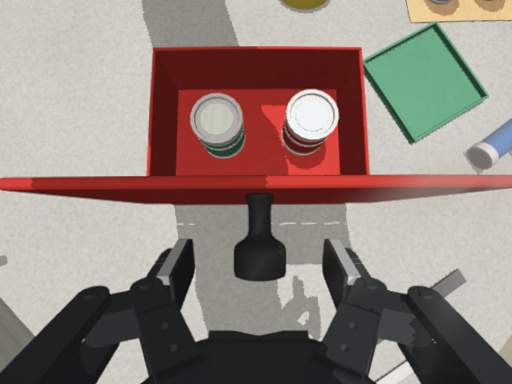

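The knob is between the pads at (259,262). I'll close on it.

Call:
{"method": "apply_moves", "body": {
  "commands": [
    {"travel": [-0.001,0,0.005],"twist": [0,0,0],"claw": 0.07},
    {"travel": [-0.001,0,0.005],"twist": [0,0,0],"claw": 0.015},
    {"travel": [-0.001,0,0.005],"twist": [0,0,0],"claw": 0.015},
    {"travel": [-0.001,0,0.005],"twist": [0,0,0],"claw": 0.015},
    {"travel": [-0.001,0,0.005],"twist": [0,0,0],"claw": 0.015},
    {"travel": [-0.001,0,0.005],"twist": [0,0,0],"claw": 0.015}
  ],
  "force": 25
}}

```text
clock: 35.1
position: [0.5882, -0.3671, 0.2178]
tool_rot: [3.136, -0.422, 2.318]
force: [5.1, 1.5, 2.6]
grip_width: 0.0272
```

```bash
python3 - <<'E'
from h import *
R=boxR(25); tcp=knob(1.905)+.019*R.as_matrix()[:,2]; plan(tcp,0,Rt=R)
s=bot.observe(); g=s['position']-.019*Ttool(s)[:3,2]; d=(g[:2]-BH)@BEX; print('phase',np.arctan2(g[2]-.1,-d),np.hypot(d,g[2]-.1))
arc(1.92,.9,np.radians(-5),10,a0=np.radians(24))
E
```

```text
pos [ 0.5882 -0.3671  0.2178] rpy [179.7 -24.2 132.8] clk 35.1 F [5.09 1.54 2.58] w 0.0272
travel [ 0.0013 -0.0014 -0.0025] twist [ 0.44  0.85 -0.19] rows 1.0
phase 1.910446881206151 0.14333082801239988
0.0138 0.0018 -2.9
0.0274 0.005 -5.8
0.0405 0.0096 -8.7
0.0531 0.0156 -11.6
0.065 0.0229 -14.5
0.0761 0.0314 -17.4
0.0862 0.041 -20.3
0.0953 0.0517 -23.2
0.1033 0.0633 -26.1
0.11 0.0756 -29.0
```

Call:
{"method": "apply_moves", "body": {
  "commands": [
    {"travel": [0.0138,0,0.0018],"twist": [0,-2.9,0],"claw": 0.015},
    {"travel": [0.0274,0,0.005],"twist": [0,-5.8,0],"claw": 0.015},
    {"travel": [0.0405,0,0.0096],"twist": [0,-8.7,0],"claw": 0.015},
    {"travel": [0.053,0,0.0156],"twist": [0,-11.6,0],"claw": 0.015},
    {"travel": [0.065,0,0.023],"twist": [0,-14.5,0],"claw": 0.015},
    {"travel": [0.076,0,0.0314],"twist": [0,-17.4,0],"claw": 0.015},
    {"travel": [0.086,0,0.041],"twist": [0,-20.3,0],"claw": 0.015},
    {"travel": [0.0953,0,0.0517],"twist": [0,-23.2,0],"claw": 0.015},
    {"travel": [0.1033,0,0.0633],"twist": [0,-26.1,0],"claw": 0.015},
    {"travel": [0.11,0,0.0756],"twist": [0,-29,0],"claw": 0.015}
  ]
}}

```text
clock: 36.1
position: [0.4991, -0.2717, 0.1934]
tool_rot: [3.137, 0.089, 2.314]
force: [14.2, -14.2, -20.8]
grip_width: 0.0269
```

```bash
python3 - <<'E'
from h import *
read(1)
s,f=grab('wrist','w17.png'); print(np.degrees(s['tool_rot']).round(1))
g=s['position']-.019*Ttool(s)[:3,2]; d=(g[:2]-BH)@BEX; ph=np.arctan2(g[2]-.1,-d); print('phase',ph,np.hypot(d,g[2]-.1))
a0=-np.radians(-np.degrees(0)); 
E
```

```text
[ 14.24 -14.23 -20.83] [-2.48  -2.527 -0.016] [ 0.4991 -0.2717  0.1934] 0.0269 36.1
[179.7   5.1 132.6]
phase 0.8831939680454053 0.14532456092165574
```

View pics/w17.png

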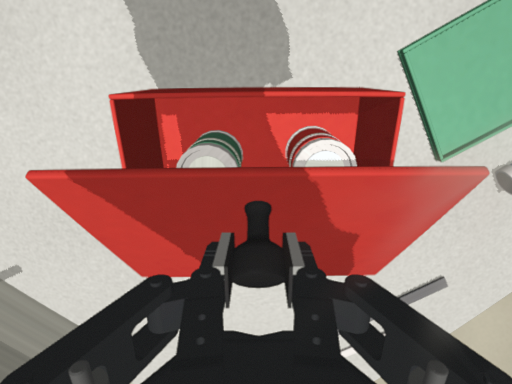

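```bash
python3 - <<'E'
from h import *
arc(.883,.31,np.radians(-28),7,a0=np.radians(-5.1))
E
```

```text
0.0085 0.0071 -3.3
0.0164 0.0149 -6.5
0.0236 0.0233 -9.8
0.0301 0.0324 -13.1
0.0358 0.0419 -16.4
0.0407 0.0519 -19.6
0.0448 0.0623 -22.9
```

Call:
{"method": "apply_moves", "body": {
  "commands": [
    {"travel": [0.0085,0,0.007],"twist": [0,-3.3,0],"claw": 0.015},
    {"travel": [0.0164,0,0.015],"twist": [0,-6.5,0],"claw": 0.015},
    {"travel": [0.0236,0,0.0233],"twist": [0,-9.8,0],"claw": 0.015},
    {"travel": [0.03,0,0.0324],"twist": [0,-13.1,0],"claw": 0.015},
    {"travel": [0.0358,0,0.042],"twist": [0,-16.4,0],"claw": 0.015},
    {"travel": [0.0407,0,0.052],"twist": [0,-19.6,0],"claw": 0.015},
    {"travel": [0.0448,0,0.062],"twist": [0,-22.9,0],"claw": 0.015},
    {"travel": [0.0448,0,0.062],"twist": [0,-22.9,0],"claw": 0.015}
  ]
}}

```text
clock: 36.95
position: [0.4745, -0.2469, 0.1396]
tool_rot: [-3.123, 0.436, 2.32]
force: [9.5, 53.3, 16.2]
grip_width: 0.0265
```

```bash
python3 - <<'E'
from h import *
read(1)
s,f=grab('wrist','w18.png'); print(np.degrees(s['tool_rot']).round(1))
g=s['position']-.019*Ttool(s)[:3,2]; d=(g[:2]-BH)@BEX; ph=np.arctan2(g[2]-.1,-d); print('phase',ph,np.hypot(d,g[2]-.1))
s,f=grab('side','s18.png'); crop('s18',180,200,330,355,'s18c.png',4)
E
```

```text
[ 9.48 53.34 16.17] [ 9.379 -2.31   3.83 ] [ 0.4745 -0.2469  0.1396] 0.0265 36.95
[-178.9   25.   132.9]
phase 0.40244088911640447 0.14500672272385665
```

View pics/s18c.png

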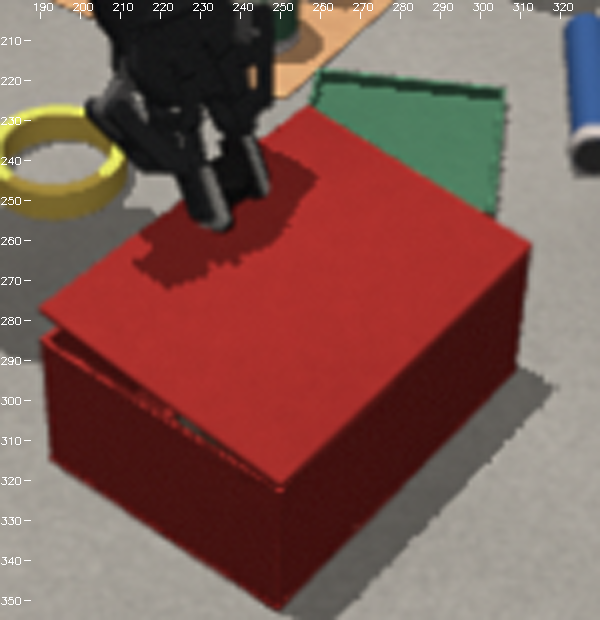

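The force rose to 53 N sideways. I'll check the wrist view before going on.

View pics/w18.png

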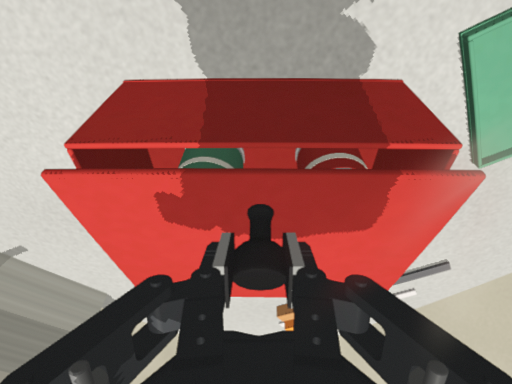

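```bash
python3 - <<'E'
from h import *
read(1); s=bot.observe(); print(s['qpos'].round(3), s['joint_efforts'].round(1))
E
```

```text
[10.91 48.74  7.33] [ 9.002 -2.385  3.657] [ 0.4744 -0.2468  0.1393] 0.0268 37.05
[-0.02   0.421  0.286  2.261  0.863  0.185  0.138] [ 25.2 -57.7  31.7 -16.6   8.4  11.6  -7.5]
```

Joint 6 is near its lower limit (0.185), so the tilt was distorting. The lid is nearly shut at about 0.12 rad. I'll release, go back to vertical, and press the knob from above.

Call:
{"method": "apply_moves", "body": {
  "commands": [
    {"travel": [0,0,0],"twist": [0,0,0],"claw": 0.06},
    {"travel": [0,0,0],"twist": [0,0,0],"claw": 0.06},
    {"travel": [0,0,-0.005],"twist": [0,2,0],"claw": 0.06},
    {"travel": [0,0,-0.02],"twist": [0,5,0],"claw": 0.06},
    {"travel": [0,0,-0.04],"twist": [0,10,0],"claw": 0.06},
    {"travel": [0,0,-0.06],"twist": [0,17,0],"claw": 0.06},
    {"travel": [0,0,-0.08],"twist": [0,25,0],"claw": 0.06},
    {"travel": [0,0,-0.08],"twist": [0,25,0],"claw": 0.0},
    {"travel": [0,0,-0.08],"twist": [0,25,0],"claw": 0.0}
  ]
}}

```text
clock: 37.95
position: [0.4474, -0.2291, 0.2114]
tool_rot: [-3.114, 0.0, 2.295]
force: [-0.1, -0.0, 0.1]
grip_width: 0.032
```

```bash
python3 - <<'E'
from h import *
s,f=grab('wrist','w19.png')
s,f=grab('side','s19.png'); crop('s19',180,200,330,355,'s19c.png',4)
plan([*knob(.285)[:2],.19],133); print(knob(.285),knob(.4))
E
```

```text
pos [ 0.4471 -0.2278  0.2109] rpy [-1.784e+02 -1.000e-01  1.317e+02] clk 38.05 F [-0.1   0.19 -0.16] w 0.0166
travel [-0.018   0.0085  0.0207] twist [-1.64 -0.07 -1.34] rows 1.0
[ 0.46486827 -0.23596708  0.14102087] [ 0.46869478 -0.24009933  0.15681614]
```

View pics/w19.png

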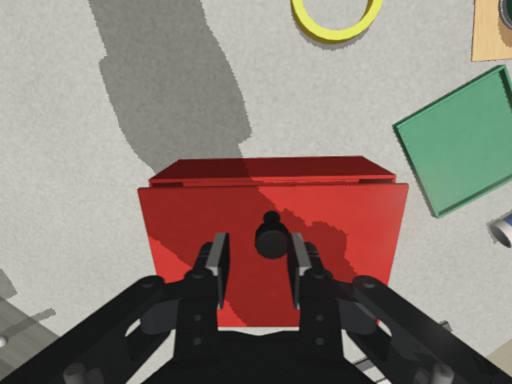

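View pics/s19c.png

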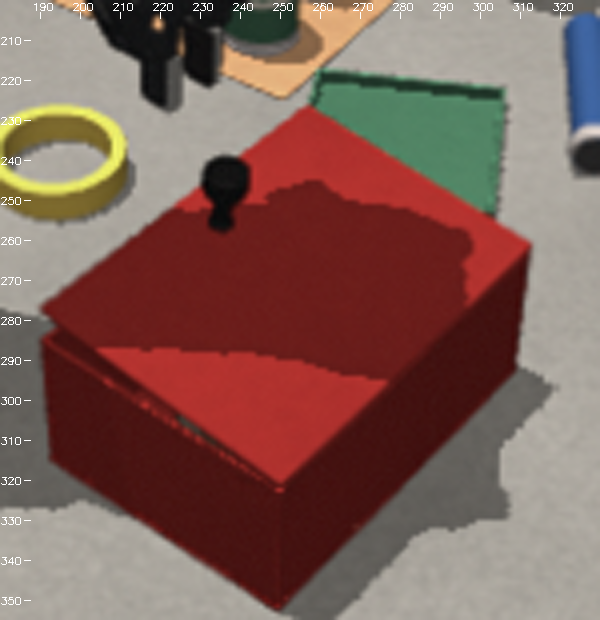

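Call:
{"method": "apply_moves", "body": {
  "commands": [
    {"travel": [-0.018,0.009,0.0],"twist": [-1.6,0,-1.3],"claw": 0.0},
    {"travel": [-0.018,0.009,0.0],"twist": [-1.6,0,-1.3],"claw": 0.0},
    {"travel": [-0.018,0.009,0.021],"twist": [-1.6,0,-1.3],"claw": 0.0},
    {"travel": [-0.018,0.009,0.021],"twist": [-1.6,0,-1.3],"claw": 0.0}
  ]
}}

```text
clock: 38.45
position: [0.4643, -0.2347, 0.1884]
tool_rot: [-3.14, -0.005, 2.321]
force: [-0.5, 1.1, 0.0]
grip_width: -0.0002
```

```bash
python3 - <<'E'
from h import *
s,f=grab('wrist','w20.png')
plan([.4665,-.2375,.155],133)
E
```

```text
pos [ 0.4648 -0.2349  0.1896] rpy [-179.9   -0.2  133. ] clk 38.5 F [-0.36  0.1  -0.13] w 0.0
travel [-0.0032 -0.0005  0.0346] twist [-0.07 -0.23 -0.01] rows 1.0
```

View pics/w20.png

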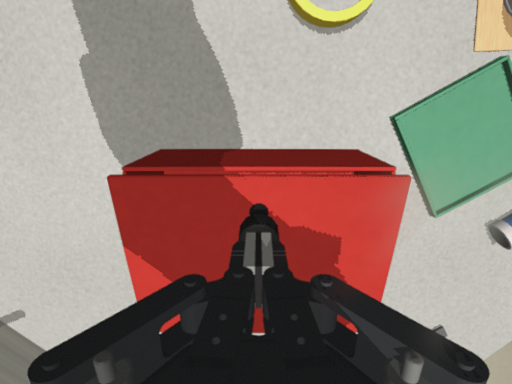

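Call:
{"method": "apply_moves", "body": {
  "commands": [
    {"travel": [-0.003,0,0.015],"twist": [0,0,0],"claw": 0.0},
    {"travel": [-0.003,0,0.025],"twist": [0,0,0],"claw": 0.0},
    {"travel": [-0.003,0,0.032],"twist": [0,0,0],"claw": 0.0},
    {"travel": [-0.003,0,0.038],"twist": [0,0,0],"claw": 0.0},
    {"travel": [-0.003,0,0.042],"twist": [0,0,0],"claw": 0.0},
    {"travel": [-0.003,0,0.042],"twist": [0,0,0],"claw": 0.0}
  ]
}}

```text
clock: 39.1
position: [0.4678, -0.2376, 0.1494]
tool_rot: [3.141, -0.002, 2.32]
force: [-6.8, 4.8, 17.3]
grip_width: 0.0001
```

```bash
python3 - <<'E'
from h import *
read(2)
s,f=grab('side','s21.png'); crop('s21',180,200,330,355,'s21c.png',4)
E
```

```text
[-6.79  4.84 17.25] [ 0.961  1.503 -0.061] [ 0.4678 -0.2376  0.1494] 0.0001 39.1
[-7.92  4.45 20.64] [ 0.965  1.652 -0.03 ] [ 0.4678 -0.2376  0.1494] 0.0001 39.15
```

View pics/s21c.png

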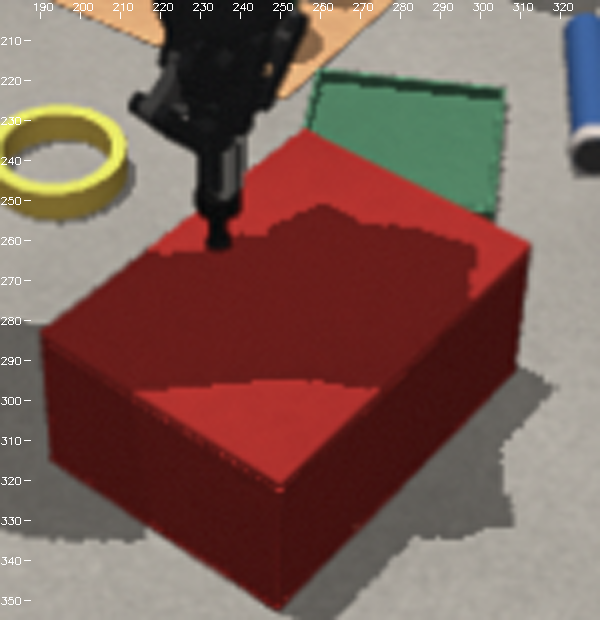

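The lid is shut: the knob top is at 0.149 m as expected, with a firm stop at 20 N. I'll withdraw and go to g1.

Call:
{"method": "apply_moves", "body": {
  "commands": [
    {"travel": [0,0,-0.05],"twist": [0,0,0],"claw": 0.0},
    {"travel": [0,0,-0.08],"twist": [0,0,0],"claw": 0.02},
    {"travel": [0,0,-0.08],"twist": [0,0,0],"claw": 0.08},
    {"travel": [0,0,-0.08],"twist": [0,0,0],"claw": 0.0854}
  ]
}}

```text
clock: 39.6
position: [0.468, -0.2381, 0.229]
tool_rot: [3.141, -0.001, 2.32]
force: [-0.1, 0.1, -0.1]
grip_width: 0.0433
```

```bash
python3 - <<'E'
from h import *
s,f=grab('side','s22.png'); 
plan([.5395,.109,.23],90)
E
```

```text
pos [ 0.4676 -0.238   0.2281] rpy [ 1.800e+02 -1.000e-01  1.329e+02] clk 39.65 F [-0.4   0.07 -0.33] w 0.0508
travel [ 0.205   0.289  -0.0013] twist [-4.000e-02 -1.400e-01  4.295e+01] rows 8.0
```

View pics/s22.png

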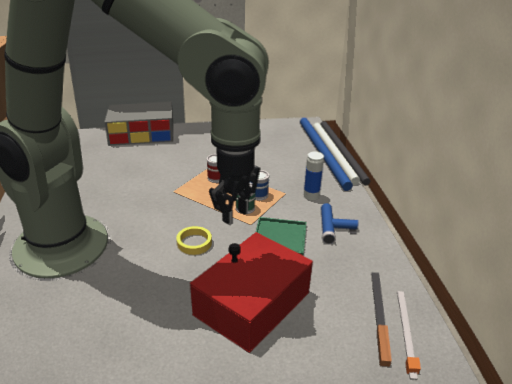

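The lid is flat shut. On to g1.

Call:
{"method": "apply_moves", "body": {
  "commands": [
    {"travel": [0.205,0.289,0],"twist": [0,0,43],"claw": 0.0854},
    {"travel": [0.205,0.289,0],"twist": [0,0,43],"claw": 0.0854},
    {"travel": [0.205,0.289,0.01],"twist": [0,0,43],"claw": 0.0854},
    {"travel": [0.205,0.289,0.03],"twist": [0,0,43],"claw": 0.0854},
    {"travel": [0.205,0.289,0.05],"twist": [0,0,43],"claw": 0.0854},
    {"travel": [0.205,0.289,0.07],"twist": [0,0,43],"claw": 0.0854},
    {"travel": [0.205,0.289,0.08],"twist": [0,0,43],"claw": 0.0854},
    {"travel": [0.205,0.289,0.083],"twist": [0,0,43],"claw": 0.0854},
    {"travel": [0.205,0.289,0.083],"twist": [0,0,43],"claw": 0.0854},
    {"travel": [0.205,0.289,0.083],"twist": [0,0,43],"claw": 0.0854}
  ]
}}

```text
clock: 40.65
position: [0.5386, 0.1101, 0.1443]
tool_rot: [-3.137, -0.001, 1.572]
force: [-1.0, -1.4, 0.2]
grip_width: 0.0854
```

```bash
python3 - <<'E'
from h import *
plan([.5395,.109,.14],90)
s,f=grab('wrist','w23.png');print(proj(f,[.5395,.109,.079],Ttool(s)@f['tool_from_camera']))
E
```

```text
pos [0.5386 0.1101 0.1443] rpy [-1.797e+02 -1.000e-01  9.010e+01] clk 40.65 F [-1.01 -1.43  0.21] w 0.0854
travel [-0.0011  0.0009  0.0043] twist [-0.26 -0.08  0.1 ] rows 1.0
[260.53433777 206.53796844]
```

View pics/w23.png

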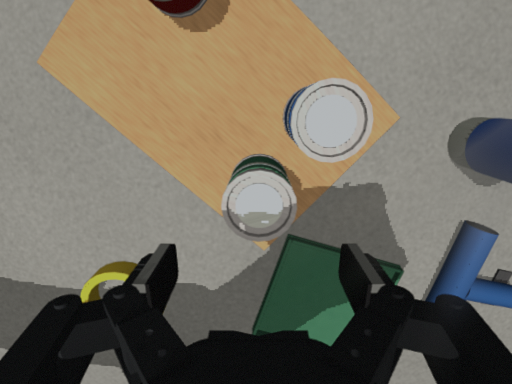

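Call:
{"method": "apply_moves", "body": {
  "commands": [
    {"travel": [0,0.001,0.05],"twist": [-0.3,0,0],"claw": 0.0854},
    {"travel": [0,0.001,0.099],"twist": [-0.3,0,0],"claw": 0.0854},
    {"travel": [0,0.001,0.099],"twist": [-0.3,0,0],"claw": 0.0854},
    {"travel": [0,0.001,0.099],"twist": [-0.3,0,0],"claw": 0.0854},
    {"travel": [0,0.001,0.099],"twist": [-0.3,0,0],"claw": 0.05},
    {"travel": [0,0.001,0.099],"twist": [-0.3,0,0],"claw": 0.05},
    {"travel": [0,0.001,0.099],"twist": [-0.3,0,0],"claw": 0.05},
    {"travel": [0,0.001,0.099],"twist": [-0.3,0,0],"claw": 0.05}
  ],
  "force": 45
}}

```text
clock: 41.5
position: [0.5416, 0.1092, 0.0496]
tool_rot: [3.135, -0.002, 1.57]
force: [-4.4, -0.9, 16.3]
grip_width: 0.0589
```

Call:
{"method": "apply_moves", "body": {
  "commands": [
    {"travel": [0,0,-0.02],"twist": [0,0,0],"claw": 0.05},
    {"travel": [0,0,-0.05],"twist": [0,0,0],"claw": 0.05},
    {"travel": [0,0,-0.08],"twist": [0,0,0],"claw": 0.05},
    {"travel": [0,0,-0.08],"twist": [0,0,0],"claw": 0.05}
  ]
}}

```text
clock: 41.9
position: [0.5423, 0.1095, 0.132]
tool_rot: [3.131, -0.004, 1.57]
force: [0.4, -0.6, -4.5]
grip_width: 0.0591
```

```bash
python3 - <<'E'
from h import *
read(2)
plan([.6155,-.039,.12],90)
E
```

```text
[ 0.39 -0.6  -4.47] [ 0.    -0.025  0.028] [0.5423 0.1095 0.132 ] 0.0591 41.9
[ 0.13  0.43 -3.98] [-0.014  0.049  0.018] [0.5415 0.1093 0.1299] 0.0584 41.95
pos [0.5415 0.1093 0.1299] rpy [179.5  -0.2  89.9] clk 41.95 F [ 0.13  0.43 -3.98] w 0.0584
travel [-0.1482  0.0741  0.0101] twist [ 0.5  -0.17 -0.07] rows 4.0
```

g1 again reads full at about −4.2 N. I'll take it over the tray middle at (0.6155, −0.0386).

Call:
{"method": "apply_moves", "body": {
  "commands": [
    {"travel": [-0.148,0.074,0],"twist": [0.5,0,0],"claw": 0.05},
    {"travel": [-0.148,0.074,0],"twist": [0.5,0,0],"claw": 0.05},
    {"travel": [-0.148,0.074,0],"twist": [0.5,0,0],"claw": 0.05},
    {"travel": [-0.148,0.074,0],"twist": [0.5,0,0],"claw": 0.05},
    {"travel": [-0.148,0.074,0.03],"twist": [0.5,0,0],"claw": 0.05},
    {"travel": [-0.148,0.074,0.05],"twist": [0.5,0,0],"claw": 0.05},
    {"travel": [-0.148,0.074,0.06],"twist": [0.5,0,0],"claw": 0.05},
    {"travel": [-0.148,0.074,0.06],"twist": [0.5,0,0],"claw": 0.05}
  ]
}}

```text
clock: 42.75
position: [0.6133, -0.0386, 0.0657]
tool_rot: [-3.134, -0.002, 1.57]
force: [-0.1, 0.1, -3.0]
grip_width: 0.0586
```

```bash
python3 - <<'E'
from h import *
plan([.6155,-.039,.0506],90)
E
```

```text
pos [ 0.6133 -0.0386  0.0657] rpy [-1.796e+02 -1.000e-01  9.000e+01] clk 42.75 F [-0.14  0.13 -3.04] w 0.0586
travel [-0.0004  0.0023  0.0151] twist [-0.42 -0.12 -0.03] rows 1.0
```

Call:
{"method": "apply_moves", "body": {
  "commands": [
    {"travel": [0,0.002,0.01],"twist": [-0.4,0,0],"claw": 0.05},
    {"travel": [0,0.002,0.0145],"twist": [-0.4,0,0],"claw": 0.05},
    {"travel": [0,0.002,0.0145],"twist": [-0.4,0,0],"claw": 0.05},
    {"travel": [0,0.002,0.0145],"twist": [-0.4,0,0],"claw": 0.05}
  ]
}}

```text
clock: 43.15
position: [0.6164, -0.0387, 0.0529]
tool_rot: [3.139, -0.002, 1.57]
force: [0.7, -0.0, -3.7]
grip_width: 0.0584
```

```bash
python3 - <<'E'
from h import *
plan([.6155,-.039,.0506],90)
E
```

```text
pos [ 0.6164 -0.0387  0.0529] rpy [ 1.799e+02 -1.000e-01  9.000e+01] clk 43.15 F [ 0.7  -0.04 -3.71] w 0.0584
travel [-0.0003 -0.0009  0.0023] twist [ 0.15 -0.11 -0.04] rows 1.0
```

Call:
{"method": "apply_moves", "body": {
  "commands": [
    {"travel": [0,-0.001,0.002],"twist": [0,0,0],"claw": 0.05},
    {"travel": [0,-0.001,0.0025],"twist": [0,0,0],"claw": 0.05},
    {"travel": [0,-0.001,0.0025],"twist": [0,0,0],"claw": 0.05}
  ]
}}

```text
clock: 43.45
position: [0.6155, -0.0388, 0.0508]
tool_rot: [3.139, -0.002, 1.57]
force: [-3.5, -0.0, 6.2]
grip_width: 0.0588
```

```bash
python3 - <<'E'
from h import *
read(2)
E
```

```text
[-3.46 -0.02  6.16] [-0.02   0.503  0.008] [ 0.6155 -0.0388  0.0508] 0.0588 43.45
[-2.08  0.06  6.31] [-0.081  0.498 -0.007] [ 0.6156 -0.0388  0.0508] 0.0586 43.5
```

It has touched the floor (+6 N) at TCP z 0.0508. I'll release and rise.

Call:
{"method": "apply_moves", "body": {
  "commands": [
    {"travel": [0,0,0],"twist": [0,0,0],"claw": 0.0854},
    {"travel": [0,0,0],"twist": [0,0,0],"claw": 0.0854},
    {"travel": [0,0,0],"twist": [0,0,0],"claw": 0.0854},
    {"travel": [0,0,-0.05],"twist": [0,0,0],"claw": 0.0854},
    {"travel": [0,0,-0.095],"twist": [0,0,0],"claw": 0.0854},
    {"travel": [0,0,-0.095],"twist": [0,0,0],"claw": 0.0854},
    {"travel": [0,0,-0.095],"twist": [0,0,0],"claw": 0.0854}
  ]
}}

```text
clock: 44.2
position: [0.6155, -0.039, 0.1462]
tool_rot: [3.137, -0.002, 1.57]
force: [-0.3, -0.6, -1.1]
grip_width: 0.0854
```

```bash
python3 - <<'E'
from h import *
s,f=grab('wrist','w24.png'); print(proj(f,[.6155,-.039,.08],Ttool(s)@f['tool_from_camera']))
plan([.592,.174,.18],90)
E
```

```text
[258.60332692 204.89226176]
pos [ 0.6149 -0.039   0.145 ] rpy [ 1.799e+02 -1.000e-01  9.000e+01] clk 44.25 F [ 0.61  0.28 -0.68] w 0.0854
travel [ 0.213  -0.023  -0.0346] twist [ 0.13 -0.11 -0.05] rows 5.0
```

View pics/w24.png

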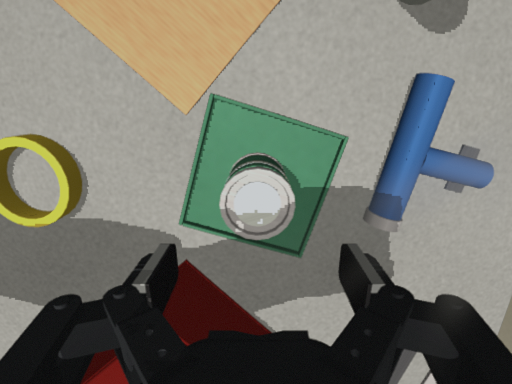

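```bash
python3 - <<'E'
from h import *
s,f=load('w24'); T=Ttool(s)@f['tool_from_camera']
c=[at_z(f,u,.014,T) for u in ((212,94),(348,136),(301,256),(180,223))]
print(np.mean(c,0),[np.linalg.norm(c[i]-c[i-1]).round(4) for i in range(4)])
print(at_z(f,(258,203),.08,T))
E
```

```text
[ 0.61763328 -0.03828766  0.014     ] [np.float64(0.1364), np.float64(0.136), np.float64(0.1376), np.float64(0.1371)]
[ 0.61502163 -0.03740807  0.08      ]
```

Call:
{"method": "apply_moves", "body": {
  "commands": [
    {"travel": [0.213,-0.023,-0.01],"twist": [0,0,0],"claw": 0.0854},
    {"travel": [0.213,-0.023,-0.01],"twist": [0,0,0],"claw": 0.0854},
    {"travel": [0.213,-0.023,-0.01],"twist": [0,0,0],"claw": 0.0854},
    {"travel": [0.213,-0.023,0.0],"twist": [0,0,0],"claw": 0.0854},
    {"travel": [0.213,-0.023,0.003],"twist": [0,0,0],"claw": 0.0854},
    {"travel": [0.213,-0.023,0.003],"twist": [0,0,0],"claw": 0.0854},
    {"travel": [0.213,-0.023,0.003],"twist": [0,0,0],"claw": 0.0854}
  ]
}}

```text
clock: 44.95
position: [0.5919, 0.173, 0.1414]
tool_rot: [3.141, -0.001, 1.57]
force: [1.2, -1.1, 1.0]
grip_width: 0.0854
```

```bash
python3 - <<'E'
from h import *
plan([.592,.174,.14],90)
s,f=grab('wrist','w25.png');print(proj(f,[.592,.174,.079],Ttool(s)@f['tool_from_camera']))
s,f=grab('top','t25.png'); crop('t25',190,130,320,230,'t25c.png',6)
E
```

```text
pos [0.5919 0.173  0.1414] rpy [180.   -0.   89.9] clk 44.95 F [ 1.2  -1.11  1.  ] w 0.0854
travel [0.001  0.0001 0.0014] twist [ 0.04 -0.04 -0.06] rows 1.0
[259.063028   205.27079111]
```

View pics/w25.png

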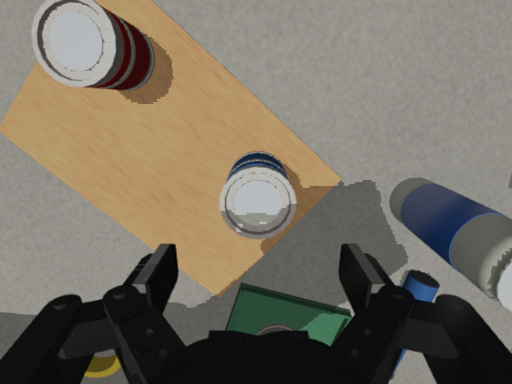

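View pics/t25c.png

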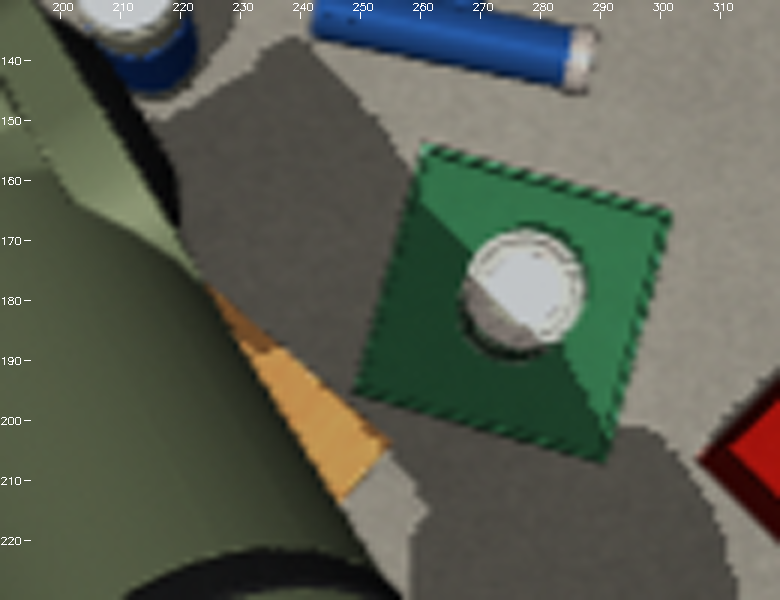

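g1 is centred in the tray within about 2.5 mm. Blue is at (258,203), so I'll grip it with the same 1 mm offset.

Call:
{"method": "apply_moves", "body": {
  "commands": [
    {"travel": [0.002,0,0.05],"twist": [0,0,0],"claw": 0.0854},
    {"travel": [0.002,0,0.096],"twist": [0,0,0],"claw": 0.0854},
    {"travel": [0.002,0,0.096],"twist": [0,0,0],"claw": 0.0854},
    {"travel": [0.002,0,0.096],"twist": [0,0,0],"claw": 0.0854},
    {"travel": [0.002,0,0.096],"twist": [0,0,0],"claw": 0.05},
    {"travel": [0.002,0,0.096],"twist": [0,0,0],"claw": 0.05},
    {"travel": [0.002,0,0.096],"twist": [0,0,0],"claw": 0.05},
    {"travel": [0.002,0,0.096],"twist": [0,0,0],"claw": 0.05}
  ],
  "force": 45
}}

```text
clock: 45.85
position: [0.5935, 0.1764, 0.049]
tool_rot: [3.137, -0.003, 1.57]
force: [-2.6, -1.4, 14.1]
grip_width: 0.059
```

Call:
{"method": "apply_moves", "body": {
  "commands": [
    {"travel": [0,0,-0.02],"twist": [0,0,0],"claw": 0.05},
    {"travel": [0,0,-0.06],"twist": [0,0,0],"claw": 0.05},
    {"travel": [0,0,-0.11],"twist": [0,0,0],"claw": 0.05},
    {"travel": [0,0,-0.14],"twist": [0,0,0],"claw": 0.05},
    {"travel": [0,0,-0.14],"twist": [0,0,0],"claw": 0.05}
  ]
}}

```text
clock: 46.35
position: [0.5942, 0.1766, 0.1924]
tool_rot: [3.131, -0.005, 1.57]
force: [0.3, -0.1, -4.5]
grip_width: 0.0587
```

```bash
python3 - <<'E'
from h import *
read(1)
plan([.6155,-.0388,.18],90)
s,f=load('t25'); print(at_z(f,(277.2,178.7),.08), np.mean([at_z(f,u,.014) for u in ((261.3,154),(301.5,165.5),(291,206.5),(249.3,196))],0))
E
```

```text
[ 0.32 -0.15 -4.54] [-0.003 -0.044  0.007] [0.5942 0.1766 0.1924] 0.0587 46.35
pos [0.5942 0.1766 0.1924] rpy [179.4  -0.3  89.9] clk 46.35 F [ 0.32 -0.15 -4.54] w 0.0587
travel [-0.2154  0.0214  0.0116] twist [ 0.58 -0.27 -0.07] rows 5.0
[ 0.61195673 -0.03865946  0.08      ] [ 0.61548555 -0.03945774  0.014     ]
```

Call:
{"method": "apply_moves", "body": {
  "commands": [
    {"travel": [-0.214,0.0215,0],"twist": [0.5,-0.2,0],"claw": 0.05},
    {"travel": [-0.214,0.0215,0],"twist": [0.5,-0.2,0],"claw": 0.05},
    {"travel": [-0.214,0.0215,0],"twist": [0.5,-0.2,0],"claw": 0.05},
    {"travel": [-0.214,0.0215,0],"twist": [0.5,-0.2,0],"claw": 0.05},
    {"travel": [-0.214,0.0215,0.01],"twist": [0.5,-0.2,0],"claw": 0.05},
    {"travel": [-0.214,0.0215,0.03],"twist": [0.5,-0.2,0],"claw": 0.05},
    {"travel": [-0.214,0.0215,0.04],"twist": [0.5,-0.2,0],"claw": 0.05},
    {"travel": [-0.214,0.0215,0.04],"twist": [0.5,-0.2,0],"claw": 0.05}
  ]
}}

```text
clock: 47.15
position: [0.6126, -0.0373, 0.1448]
tool_rot: [-3.133, 0.001, 1.571]
force: [-0.1, 1.1, -3.3]
grip_width: 0.0588
```

```bash
python3 - <<'E'
from h import *
plan([.6155,-.0373,.1275],90)
E
```

```text
pos [ 0.6126 -0.0373  0.1448] rpy [-1.795e+02  1.000e-01  9.000e+01] clk 47.15 F [-0.12  1.09 -3.33] w 0.0588
travel [-0.      0.003   0.0173] twist [-0.51  0.07 -0.  ] rows 1.0
```

Call:
{"method": "apply_moves", "body": {
  "commands": [
    {"travel": [0,0.002,0.008],"twist": [-0.4,0,0],"claw": 0.05},
    {"travel": [0,0.002,0.013],"twist": [-0.4,0,0],"claw": 0.05},
    {"travel": [0,0.002,0.013],"twist": [-0.4,0,0],"claw": 0.05},
    {"travel": [0,0.002,0.013],"twist": [-0.4,0,0],"claw": 0.05},
    {"travel": [0,0.002,0.013],"twist": [-0.4,0,0],"claw": 0.05}
  ]
}}

```text
clock: 47.65
position: [0.6157, -0.0379, 0.1335]
tool_rot: [3.141, 0.001, 1.57]
force: [0.4, -0.4, -3.8]
grip_width: 0.0588
```

```bash
python3 - <<'E'
from h import *
plan([.6155,-.0373,.1275],90)
s,f=grab('side','s26.png'); crop('s26',230,160,330,260,'s26c.png',6)
s,f=grab('wrist','w26.png')
E
```

```text
pos [ 0.6157 -0.0379  0.1335] rpy [1.799e+02 1.000e-01 9.000e+01] clk 47.65 F [ 0.44 -0.4  -3.85] w 0.0588
travel [ 0.0006 -0.0002  0.006 ] twist [ 0.06  0.09 -0.04] rows 1.0
```

View pics/s26c.png

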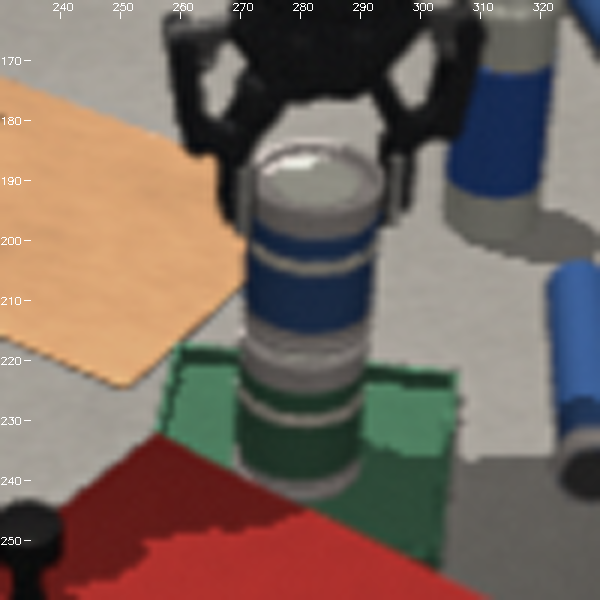

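The column edges line up in the side view. I'll lower to contact.

Call:
{"method": "apply_moves", "body": {
  "commands": [
    {"travel": [0.0006,0,0.003],"twist": [0,0,0],"claw": 0.05},
    {"travel": [0.0006,0,0.006],"twist": [0,0,0],"claw": 0.05},
    {"travel": [0.0006,0,0.0065],"twist": [0,0,0],"claw": 0.05},
    {"travel": [0.0006,0,0.0065],"twist": [0,0,0],"claw": 0.05}
  ]
}}

```text
clock: 48.15
position: [0.6154, -0.0373, 0.1264]
tool_rot: [3.141, 0.001, 1.57]
force: [-0.4, 0.2, -3.4]
grip_width: 0.0587
```

```bash
python3 - <<'E'
from h import *
read(2)
E
```

```text
[-0.37  0.25 -3.36] [0.03  0.004 0.094] [ 0.6154 -0.0373  0.1264] 0.0587 48.15
[ 0.07 -0.18 -3.44] [-0.006  0.045 -0.029] [ 0.6154 -0.0373  0.1265] 0.0587 48.2
```

Call:
{"method": "apply_moves", "body": {
  "commands": [
    {"travel": [0,0,0.001],"twist": [0,0,0],"claw": 0.05},
    {"travel": [0,0,0.001],"twist": [0,0,0],"claw": 0.05}
  ]
}}

```text
clock: 48.4
position: [0.6157, -0.0374, 0.1262]
tool_rot: [3.14, 0.002, 1.57]
force: [-2.1, -0.7, 5.2]
grip_width: 0.0584
```

```bash
python3 - <<'E'
from h import *
read(2)
E
```

```text
[-2.13 -0.74  5.23] [-0.028  0.548  0.036] [ 0.6157 -0.0374  0.1262] 0.0584 48.4
[-2.73  0.75  5.4 ] [-0.011  0.569  0.007] [ 0.6157 -0.0374  0.1262] 0.0591 48.45
```

Contact. I'll release and rise.

Call:
{"method": "apply_moves", "body": {
  "commands": [
    {"travel": [0,0,0],"twist": [0,0,0],"claw": 0.065},
    {"travel": [0,0,0],"twist": [0,0,0],"claw": 0.075},
    {"travel": [0,0,0],"twist": [0,0,0],"claw": 0.0854},
    {"travel": [0,0,0],"twist": [0,0,0],"claw": 0.0854},
    {"travel": [0,0,-0.03],"twist": [0,0,0],"claw": 0.0854},
    {"travel": [0,0,-0.07],"twist": [0,0,0],"claw": 0.0854},
    {"travel": [0,0,-0.095],"twist": [0,0,0],"claw": 0.0854},
    {"travel": [0,0,-0.095],"twist": [0,0,0],"claw": 0.0854}
  ]
}}

```text
clock: 49.25
position: [0.617, -0.0372, 0.2242]
tool_rot: [3.136, 0.002, 1.57]
force: [0.0, -0.2, -0.2]
grip_width: 0.0856
```

```bash
python3 - <<'E'
from h import *
s,f=grab('wrist','w27.png'); print(proj(f,[.6155,-.0378,.156],Ttool(s)@f['tool_from_camera']))
plan([.467,.292,.2],90)
E
```

```text
[256.66226078 204.40836626]
pos [ 0.6161 -0.0372  0.2221] rpy [1.798e+02 1.000e-01 8.990e+01] clk 49.3 F [0.31 0.13 0.02] w 0.0854
travel [ 0.3291 -0.1495  0.0211] twist [ 0.19  0.09 -0.05] rows 8.0
```

View pics/w27.png

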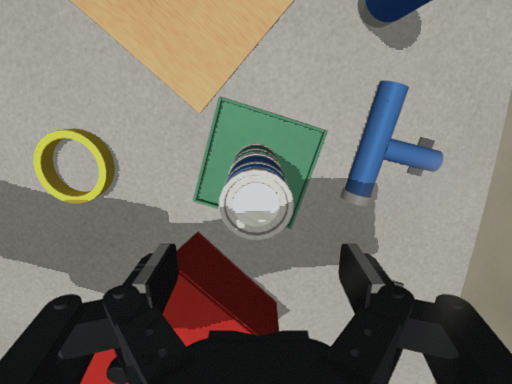

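The stack stands, with blue's top at (256,203) as expected. On to r2.

Call:
{"method": "apply_moves", "body": {
  "commands": [
    {"travel": [0.329,-0.149,0.0],"twist": [0,0,0],"claw": 0.0854},
    {"travel": [0.329,-0.149,0.0],"twist": [0,0,0],"claw": 0.0854},
    {"travel": [0.329,-0.149,0.02],"twist": [0,0,0],"claw": 0.0854},
    {"travel": [0.329,-0.149,0.04],"twist": [0,0,0],"claw": 0.0854},
    {"travel": [0.329,-0.149,0.06],"twist": [0,0,0],"claw": 0.0854},
    {"travel": [0.329,-0.149,0.075],"twist": [0,0,0],"claw": 0.0854},
    {"travel": [0.329,-0.149,0.08],"twist": [0,0,0],"claw": 0.0854},
    {"travel": [0.329,-0.149,0.08],"twist": [0,0,0],"claw": 0.0854},
    {"travel": [0.329,-0.149,0.08],"twist": [0,0,0],"claw": 0.0854},
    {"travel": [0.329,-0.149,0.08],"twist": [0,0,0],"claw": 0.0854}
  ]
}}

```text
clock: 50.3
position: [0.4663, 0.2915, 0.1392]
tool_rot: [-3.141, 0.003, 1.571]
force: [-0.7, -0.0, 0.0]
grip_width: 0.0855
```

```bash
python3 - <<'E'
from h import *
plan([.467,.292,.14],90)
s,f=grab('wrist','w28.png'); print(proj(f,[.467,.292,.079],Ttool(s)@f['tool_from_camera']))
s,f=grab('side','s28.png'); crop('s28',230,160,330,260,'s28c.png',6)
s,f=grab('top','t28.png'); crop('t28',220,130,320,230,'t28c.png',6)
E
```

```text
pos [0.4663 0.2915 0.1392] rpy [-1.8e+02  1.0e-01  9.0e+01] clk 50.3 F [-0.66 -0.02  0.03] w 0.0855
travel [ 0.0005  0.0007 -0.0008] twist [-0.05  0.15  0.  ] rows 1.0
[260.05516752 206.59116091]
```

View pics/w28.png

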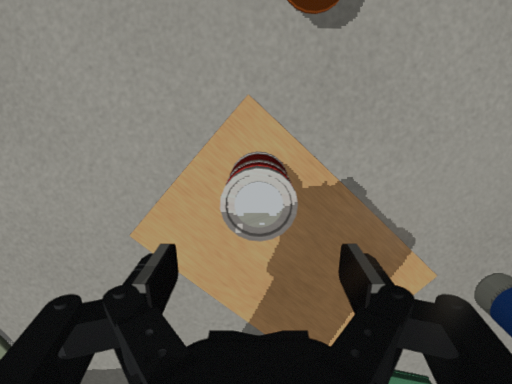

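View pics/s28c.png

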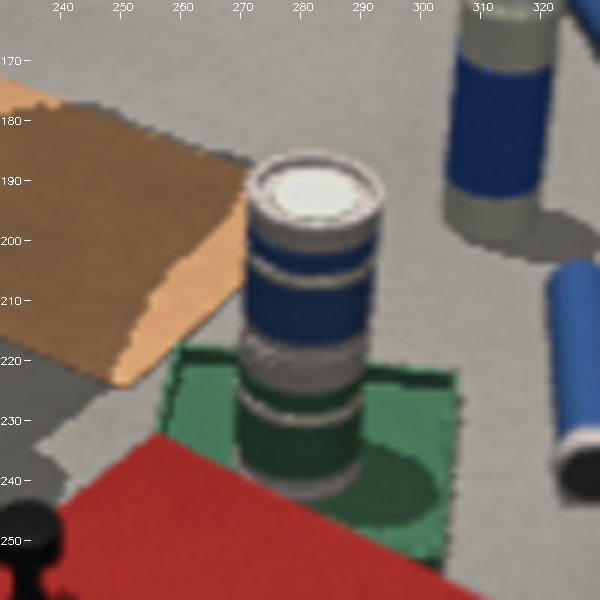

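View pics/t28c.png

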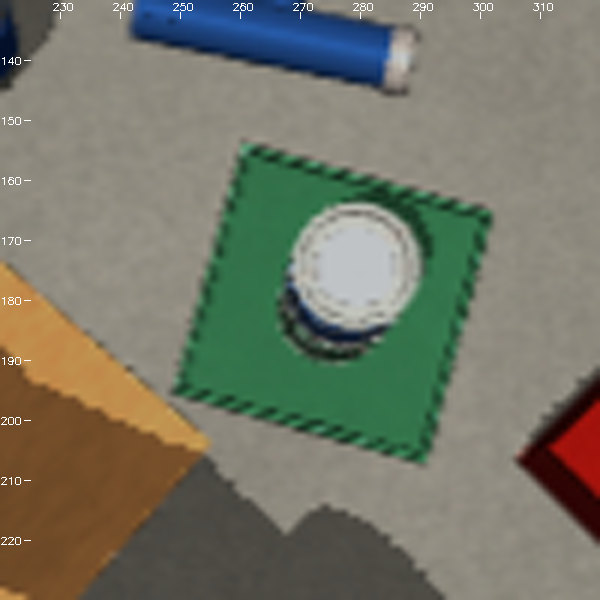

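The column is good. r2 is at (259,204), so I'll grip it.

Call:
{"method": "apply_moves", "body": {
  "commands": [
    {"travel": [0.0015,0.0007,0.05],"twist": [0,0,0],"claw": 0.0854},
    {"travel": [0.0015,0.0007,0.094],"twist": [0,0,0],"claw": 0.0854},
    {"travel": [0.0015,0.0007,0.094],"twist": [0,0,0],"claw": 0.0854},
    {"travel": [0.0015,0.0007,0.094],"twist": [0,0,0],"claw": 0.0854},
    {"travel": [0.0015,0.0007,0.094],"twist": [0,0,0],"claw": 0.05},
    {"travel": [0.0015,0.0007,0.094],"twist": [0,0,0],"claw": 0.05},
    {"travel": [0.0015,0.0007,0.094],"twist": [0,0,0],"claw": 0.05},
    {"travel": [0.0015,0.0007,0.094],"twist": [0,0,0],"claw": 0.05}
  ],
  "force": 45
}}

```text
clock: 51.25
position: [0.4684, 0.2936, 0.0483]
tool_rot: [3.139, 0.0, 1.57]
force: [-3.2, -2.7, 15.6]
grip_width: 0.0587
```

Call:
{"method": "apply_moves", "body": {
  "commands": [
    {"travel": [0,0,-0.02],"twist": [0,0,0],"claw": 0.05},
    {"travel": [0,0,-0.06],"twist": [0,0,0],"claw": 0.05},
    {"travel": [0,0,-0.11],"twist": [0,0,0],"claw": 0.05},
    {"travel": [0,0,-0.16],"twist": [0,0,0],"claw": 0.05},
    {"travel": [0,0,-0.2],"twist": [0,0,0],"claw": 0.05},
    {"travel": [0,0,-0.2],"twist": [0,0,0],"claw": 0.05}
  ]
}}

```text
clock: 51.85
position: [0.4691, 0.2947, 0.2526]
tool_rot: [3.133, -0.004, 1.57]
force: [-0.3, 0.3, -4.0]
grip_width: 0.0586
```

```bash
python3 - <<'E'
from h import *
read(1)
plan([.6155,-.0378,.25],90)
s,f=load('t28'); print(at_z(f,(279.3,174.3),.156))
E
```

```text
[-0.29  0.29 -3.99] [ 0.037 -0.065 -0.02 ] [0.4691 0.2947 0.2526] 0.0586 51.85
pos [0.4691 0.2947 0.2526] rpy [179.5  -0.2  89.9] clk 51.85 F [-0.29  0.29 -3.99] w 0.0586
travel [-0.3323  0.1467  0.0026] twist [ 0.49 -0.22 -0.07] rows 8.0
[ 0.61413463 -0.03863045  0.156     ]
```

Call:
{"method": "apply_moves", "body": {
  "commands": [
    {"travel": [-0.332,0.146,0],"twist": [0.5,-0.2,0],"claw": 0.05},
    {"travel": [-0.332,0.146,0],"twist": [0.5,-0.2,0],"claw": 0.05},
    {"travel": [-0.332,0.146,0],"twist": [0.5,-0.2,0],"claw": 0.05},
    {"travel": [-0.332,0.146,0],"twist": [0.5,-0.2,0],"claw": 0.05},
    {"travel": [-0.332,0.146,0],"twist": [0.5,-0.2,0],"claw": 0.05},
    {"travel": [-0.332,0.146,0],"twist": [0.5,-0.2,0],"claw": 0.05},
    {"travel": [-0.332,0.146,0],"twist": [0.5,-0.2,0],"claw": 0.05},
    {"travel": [-0.332,0.146,0],"twist": [0.5,-0.2,0],"claw": 0.05},
    {"travel": [-0.332,0.146,0],"twist": [0.5,-0.2,0],"claw": 0.05},
    {"travel": [-0.332,0.146,0],"twist": [0.5,-0.2,0],"claw": 0.05}
  ]
}}

```text
clock: 52.85
position: [0.6127, -0.0381, 0.2465]
tool_rot: [-3.133, 0.004, 1.57]
force: [0.1, 0.9, -4.2]
grip_width: 0.0589
```

```bash
python3 - <<'E'
from h import *
plan([.6155,-.0373,.208],90)
E
```

```text
pos [ 0.6127 -0.0381  0.2465] rpy [-179.5    0.3   90. ] clk 52.85 F [ 0.15  0.88 -4.23] w 0.0589
travel [0.001  0.0032 0.0385] twist [-0.49  0.25 -0.04] rows 1.0
```

Call:
{"method": "apply_moves", "body": {
  "commands": [
    {"travel": [0.001,0.002,0.015],"twist": [-0.4,0.2,0],"claw": 0.05},
    {"travel": [0.001,0.002,0.03],"twist": [-0.4,0.2,0],"claw": 0.05},
    {"travel": [0.001,0.002,0.035],"twist": [-0.4,0.2,0],"claw": 0.05},
    {"travel": [0.001,0.002,0.035],"twist": [-0.4,0.2,0],"claw": 0.05},
    {"travel": [0.001,0.002,0.035],"twist": [-0.4,0.2,0],"claw": 0.05},
    {"travel": [0.001,0.002,0.035],"twist": [-0.4,0.2,0],"claw": 0.05}
  ]
}}

```text
clock: 53.45
position: [0.6151, -0.0376, 0.2123]
tool_rot: [-3.141, 0.001, 1.57]
force: [-0.3, 0.1, -4.3]
grip_width: 0.0588
```

```bash
python3 - <<'E'
from h import *
plan([.6155,-.0373,.203],90)
s,f=grab('side','s29.png'); crop('s29',230,140,330,240,'s29c.png',6)
E
```

```text
pos [ 0.6151 -0.0376  0.2123] rpy [-1.8e+02  1.0e-01  9.0e+01] clk 53.45 F [-0.32  0.11 -4.33] w 0.0588
travel [0.0003 0.0004 0.0093] twist [-0.01  0.08 -0.03] rows 1.0
```

View pics/s29c.png

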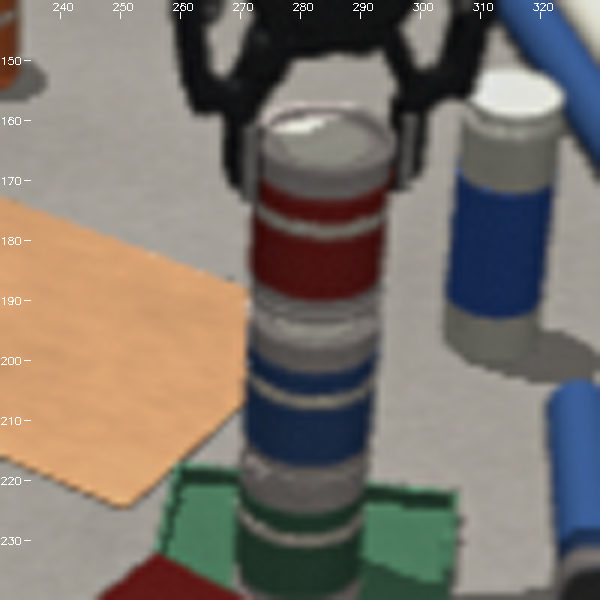

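Aligned, with about 11 mm still to go. Lowering.

Call:
{"method": "apply_moves", "body": {
  "commands": [
    {"travel": [0.0003,0.0004,0.005],"twist": [0,0,0],"claw": 0.05},
    {"travel": [0.0003,0.0004,0.009],"twist": [0,0,0],"claw": 0.05},
    {"travel": [0.0003,0.0004,0.0105],"twist": [0,0,0],"claw": 0.05},
    {"travel": [0.0003,0.0004,0.0105],"twist": [0,0,0],"claw": 0.05},
    {"travel": [0.0003,0.0004,0.0105],"twist": [0,0,0],"claw": 0.05}
  ]
}}

```text
clock: 54.0
position: [0.6156, -0.0375, 0.2014]
tool_rot: [-3.141, 0.001, 1.57]
force: [-0.9, 0.7, 6.0]
grip_width: 0.0585
```

```bash
python3 - <<'E'
from h import *
read(2)
E
```

```text
[-0.86  0.68  5.99] [ 0.032  0.05  -0.012] [ 0.6156 -0.0375  0.2014] 0.0585 54.0
[-1.19  0.65  5.34] [ 0.024  0.092 -0.077] [ 0.6156 -0.0375  0.2015] 0.0588 54.05
```

Contact at 0.2014, as predicted. Release and withdraw.

Call:
{"method": "apply_moves", "body": {
  "commands": [
    {"travel": [0,0,0],"twist": [0,0,0],"claw": 0.065},
    {"travel": [0,0,0],"twist": [0,0,0],"claw": 0.075},
    {"travel": [0,0,0],"twist": [0,0,0],"claw": 0.0854},
    {"travel": [0,0,0],"twist": [0,0,0],"claw": 0.0854},
    {"travel": [0,0,-0.03],"twist": [0,0,0],"claw": 0.0854},
    {"travel": [0,0,-0.07],"twist": [0,0,0],"claw": 0.0854},
    {"travel": [0,0,-0.11],"twist": [0,0,0],"claw": 0.0854},
    {"travel": [0,0,-0.13],"twist": [0,0,0],"claw": 0.0854},
    {"travel": [0,0,-0.13],"twist": [0,0,0],"claw": 0.0854}
  ]
}}

```text
clock: 54.95
position: [0.6164, -0.0373, 0.3342]
tool_rot: [3.138, 0.001, 1.57]
force: [-0.5, -0.1, -0.3]
grip_width: 0.0858
```

Call:
{"method": "apply_moves", "body": {
  "commands": [
    {"travel": [0.2,-0.1,0],"twist": [0,0,0],"claw": 0.0854},
    {"travel": [0.2,-0.1,0],"twist": [0,0,0],"claw": 0.0854},
    {"travel": [0.2,-0.1,0],"twist": [0,0,0],"claw": 0.0854},
    {"travel": [0.2,-0.1,0],"twist": [0,0,0],"claw": 0.0854},
    {"travel": [0.2,-0.1,0],"twist": [0,0,0],"claw": 0.0854},
    {"travel": [0.2,-0.1,0],"twist": [0,0,0],"claw": 0.0854},
    {"travel": [0.2,-0.1,0],"twist": [0,0,0],"claw": 0.0854}
  ]
}}

```text
clock: 55.65
position: [0.5154, 0.1625, 0.3304]
tool_rot: [-3.14, 0.002, 1.571]
force: [0.4, -0.0, -1.4]
grip_width: 0.0852
```

```bash
python3 - <<'E'
from h import *
read(1)
s,f=grab('side','s30.png'); crop('s30',170,140,350,340,'s30c.png',3)
s,f=grab('top','t30.png'); crop('t30',220,110,420,280,'t30c.png',4)
E
```

```text
[ 0.39 -0.02 -1.35] [-0.023 -0.007  0.001] [0.5154 0.1625 0.3304] 0.0852 55.65
```

View pics/s30c.png

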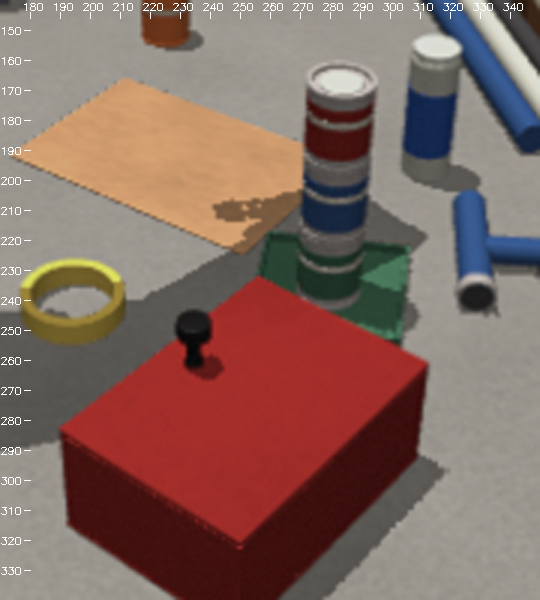

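View pics/t30c.png

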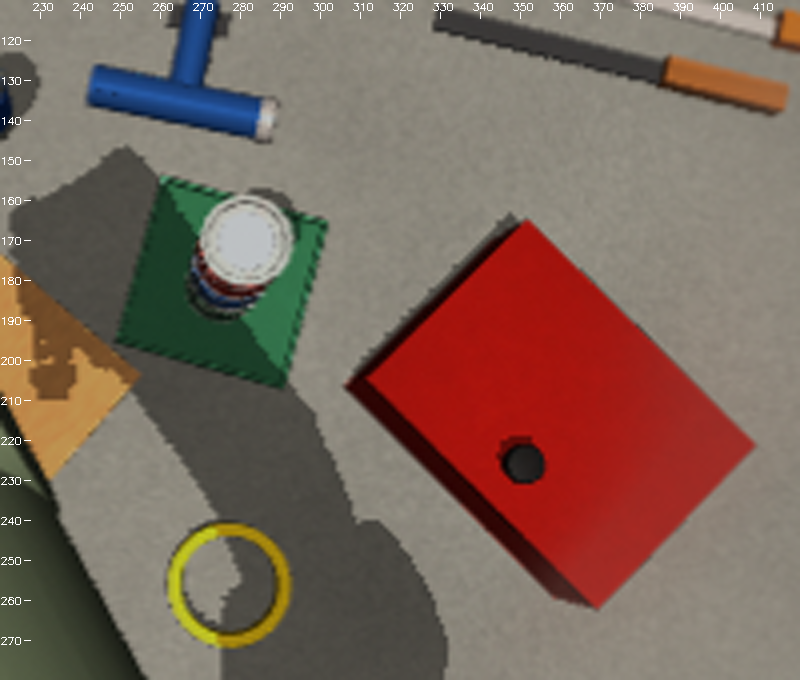

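The column is straight, the lid is flat shut, the cardboard is empty, and the tape, spray can and frame piece are undisturbed. Handing in.

```bash
python3 - <<'E'
from h import *
s,f=load('t30'); print(at_z(f,(281.5,170),.232))
print(bot.job_done())
E
```

```text
[ 0.61421044 -0.03791759  0.232     ]
the job is handed in; nothing more can be done
None
```

The job is done and handed in at about 56 s of the 210 s allowed. I lifted all five tins on the cardboard before sorting them.

- **Used-up tins:** one red and one green read about 0.6–1 N. Both stood upright in the red box when I last looked inside, just before the lid came down.
- **Lid:** I opened it to about 1.65 rad, then shut it flat. The knob top stopped at 0.149 m with about 20 N of pressing.
- **Full tins:** green, blue and red read about 3.1–4.5 N. They stand in one column in the tray, green at the bottom and red on top.
- **Column check:** the top-camera views put the three lids at x 0.612–0.614 m, y about −0.038 m. That is a straight column, within about 4 mm of the tray middle. The wrist camera read about 2.5 mm for the bottom tin.
- **Not disturbed:** the tape, spray can, frame piece and the orange look-alike tin were where they began.

One thing went less smoothly. While closing the lid, the wrist force reached about 53 N sideways because joint 6 was near its limit with the tool tilted. That is under the 120 N wrist limit. I released the knob and finished by pressing it from above. The top and wrist cameras also disagreed by 2–3 mm, about what their calibration allows.

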